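# Tip the stand-offs into a lamp's walled pocket and snap its cover on

### The job

Pick up the red cup and tip its three brass stand-offs into the walled pocket in the middle of the white lamp housing, keeping the cup from bumping the lamp, then stand the empty cup upright on the bench again. Then press the blue cover onto the pocket, its long side from clip to clip, until both orange clips snap over it, and tug it upwards by its grip to check that it is latched (press it again if it comes up). Let go with the cover fully down, and leave the other things on the bench where they are.

Things in the scene. Friction and masses are not known exactly. Their poses are not given: they have to be found in the camera images.
- lamp: White round dish fixed to the bench, 270 mm across, rim 20 mm high. Origin: centre of its underside, on the bench; z up. In its middle a grey open-topped pocket, inside 84 mm (lamp's x) by 76 mm (y), walls 4 mm thick, tops 46 mm above the bench, 42 mm deep. Orange clips stand outside its +x and -x walls; the +y and -y walls have none: tip in over one of those.
- pocket (a point): Centre of the pocket's floor, 4 mm above the bench; axes as lamp.
- clip_a: Orange spring clip at the pocket's +x end, 24 mm wide, top 71 mm above the bench; origin 54.5 mm from the lamp's along its x. The nose has a sloping top (4 mm lead-in) and a flat underside 51.5 mm above the bench. It gives outward (up to 7 mm) as the cover is pressed past, some 5 N for both clips, and springs back; the latched cover has 1.5 mm of play upwards and holds against a 15 N tug.
- clip_b: The same clip at the pocket's -x end, 54.5 mm from the lamp's origin.
- cover: Loose blue cover, flat on the bench. Plate 100 (own x) by 88 (y) by 4 mm. Origin: centre of the foot of its tapered 8 mm skirt, which fits inside the pocket with 1 mm to spare (3 mm at its foot); plate 8 to 12 mm above the origin. Grip rib on top 50 (x) by 12 mm (y), 12 to 42 mm above the origin. Fits either way round, x along the lamp's x; home: origin 38 mm above the bench, over the lamp's.
- cup: Red parts cup, 50-100 g. Origin: centre of its flat underside (50 by 46 mm); 60 mm high, 3 mm walls. Flat upright sides at y = -23 and 23 mm (grasp across these, from above or with the hand leaning back), back wall at x = -25 mm; front wall leans out 35 degrees from (x 25, z 0) to the spout lip (x 67, z 60 mm). x points to the spout; it empties when tilted 80 to 100 degrees that way.
- cup_lip (a point): Middle of the cup's spout edge, at (67, 0, 60) mm in the cup's axes; axes as cup.
- standoff1_center (a point): Centre of brass stand-off 1, a solid round rod 12 mm in diameter and 18 mm long, 15 g, starting upright inside the cup.
- standoff2_center (a point): Centre of brass stand-off 2, a solid round rod 12 mm in diameter and 18 mm long, 15 g, starting upright inside the cup.
- standoff3_center (a point): Centre of brass stand-off 3, a solid round rod 12 mm in diameter and 18 mm long, 15 g, starting upright inside the cup.
- tape_roll: Bystander: yellow ring of tape, 90 mm across, 25 mm high; origin under its centre.
- driver: Bystander: white lamp driver block, 50 x 130 x 28 mm; origin under its centre.
- screwdriver: Bystander: screwdriver lying on the bench; leave it.
- wrench: Bystander: wrench lying on the bench; leave it.
- cleaner: Bystander: white bottle 64 mm across, 170 mm high; origin under its centre.
- spare_cup: Bystander: round grey cup 70 mm across, 70 mm high, empty; origin under its centre.
Things that resemble listed ones, but are neither listed nor needed, are in the scene too. There is more than one size of the cover; the one meant has the size given above. Of the things that look like the cup, the larger one is meant.

How it is judged:
By the outcome, as a careful person would: the job done as asked, in the order asked, and still so for the second after the job is handed in, with the robot touching nothing.
It also fails if it takes over 72 s, if anything falls off the work surface, if the arm or the gripper's body presses on something with over 40 N, if the wrist force passes 120 N, or if a joint passes its speed limit or range.

### The arm

A 7-joint arm with a two-finger parallel gripper is mounted at the origin on the work surface. World frame = base frame: x ahead of the robot, y to its left, z up, the work surface at z = 0. Lengths are in m, angles in rad, forces in N, time in s.
With the tool pointing down it reaches from about 0.425 to 1.025 m from the base axis. Payload 9.4 kg.
Tool frame: the origin (TCP) lies at the very end of the fingers, on their centre line; the grasp point (between the pads) lies 19 mm behind it; z points along the fingers, y is the direction in which the jaws open and shut (so a half turn about z gives the same grasp; the last joint's range is limited). The gripper opens to 93 mm and grips with 3 to 60 N. Pads are 15 mm wide; open, the fingers measure 128 mm over their backs; the gripper's body (75 mm by 188 mm) begins 65 mm behind the grasp point.
Start: joints at [1.058, 0.599, -0.003, 1.599, 0.002, 0.943, -0.08], TCP at [0.306, -0.657, 0.187] pointing down, gripper open.
Joint ranges: [-2.57, 2.57], [-0.35, 1.97], [-1.29, 1.29], [0.11, 2.56], [-1.05, 4.19], [0.11, 1.86], [-2.63, 2.63]. Speed limits (rad/s): [2.22, 2.22, 3.01, 3.01, 3.14, 3.14, 3.14].

### API

Orientations are given as a unit quaternion [x, y, z, w].
In Python, from station import manip gives the robot as it stands. The module is installed in compiled form; this text tells all that it offers. Calls block until the motion is done:
- manip.movep(position, orientation): joint-space move of the TCP to a pose.
- manip.movel(position, rot=None, velocity=0.15): straight line of the TCP; rot=None keeps the orientation; velocity is the mean speed in m/s.
- manip.set_joints(angles): joint-space move.
- manip.move_gripper(opening, effort=None): finger opening in m; effort is the grip in N (None keeps the last); returns when the fingers have stopped.
- manip.sleep(seconds).
- manip.inverse_kinematics(position, orientation): joint angles nearest the present ones, or None.
- manip.sense(): the state.
- manip.read_camera(name): name is "side" or "top" or "wrist"; returns a dict with "img" (384x512x3 uint8, red, green, blue), "intrinsics" (3x3 intrinsics, pixels), "R" (3x3) and "t" (3): a world point X has camera coordinates R X + t; the wrist camera has in their place "hand_eye" (4x4, takes a point from camera to tool coordinates, whose origin is the TCP and whose axes are the flange's). Camera axes: x right, y down, z forward; pixel columns grow to the right and rows downward; lengths in m; the calibration is good to about 2 mm. A picture is of the moment at which its call begins: read the wrist's pose just before it. There is no depth.
A pose or a line that the arm cannot do raises manip.Unreachable and nothing moves.
- manip.sign_off(): hands the job in, once; it reports no verdict.
The state is a dict: "t": time; "joint_pos": joint angles; "qvel": joint speeds; "joint_efforts": joint torques, N m; "position": TCP position; "tool_rot": TCP orientation; "wrist_force": force on the tool from outside, world axes, zero at the start; "torque": the same for the moment, N m; "opening": finger opening in m.
Only numpy, scipy, OpenCV 4.12 (cv2) and the standard library are available. Lean on these libraries where they do the work, as an engineer would, in place of code of your own. Each camera call takes 0.05 s, during which the arm holds its last target.

## Working session

There is one attempt and no reset: what is moved stays moved. The work goes in short steps, each a Python script; the robot and the scene stay as the last script left them, time stands still between calls to the robot, and variables do not carry over. Pictures are saved under pics/ and viewed, and the job is handed in when it is done.

```bash
ls; mkdir -p pics
python3 - <<'E'
from station import manip
import cv2, numpy as np
for n in ["side","top","wrist"]:
    s=manip.sense(); c=manip.read_camera(n)
    cv2.imwrite(f"pics/{n}0.png",c["img"][:,:,::-1])
    print(n,{k:np.round(v,4).tolist() for k,v in c.items() if k!="img"})
print(s)
E
```

```text
pics
side {'intrinsics': [[494.57, 0.0, 255.8401], [0.0, 494.57, 199.9408], [0.0, 0.0, 1.0]], 'R': [[0.8847, 0.4662, -0.0027], [0.266, -0.5096, -0.8183], [-0.3829, 0.7232, -0.5748]], 't': [-0.465, -0.0667, 2.0913]}
top {'intrinsics': [[409.6128, 0.0, 255.077], [0.0, 409.6128, 197.2957], [0.0, 0.0, 1.0]], 'R': [[0.0142, -0.9997, -0.0205], [-0.9856, -0.0106, -0.1689], [0.1686, 0.0226, -0.9854]], 't': [0.0038, 0.5276, 1.1918]}
wrist {'intrinsics': [[280.4545, 0.0, 252.3412], [0.0, 280.4545, 191.3945], [0.0, 0.0, 1.0]], 'hand_eye': [[-0.0007, -0.9667, -0.2559, 0.0705], [1.0, -0.0006, -0.0004, 0.0001], [0.0003, -0.2559, 0.9667, -0.1982], [0.0, 0.0, 0.0, 1.0]]}
{'t': 0.1, 'joint_pos': array([ 1.05830783,  0.60005755, -0.00248477,  1.60004469,  0.00176625,
        0.94289387, -0.0798024 ]), 'qvel': array([-8.28173013e-06, -7.33861622e-04,  3.73331139e-03, -3.04927117e-03,
       -4.17491099e-04,  1.32044990e-04, -1.25023810e-03]), 'joint_efforts': array([ 4.29176318e-03, -7.66560030e+01,  1.50223665e+00, -2.52938926e+01,
       -5.22300100e-02,  1.36481403e-02,  4.54804876e-05]), 'position': array([ 0.3057971 , -0.65682561,  0.18574007]), 'tool_rot': array([ 9.76355895e-01,  2.16168163e-01, -2.17356744e-04, -6.66197426e-04]), 'wrist_force': array([ 0.42652718, -0.04215113, -0.43322446]), 'torque': array([ 0.01686443,  0.01499279, -0.03253737]), 'opening': 0.0933188944038662}
```

Run:
```python
import cv2
for n in ["side","top","wrist"]:
    i=cv2.imread(f"pics/{n}0.png"); cv2.imwrite(f"pics/{n}0b.png",cv2.resize(i,(800,600),interpolation=cv2.INTER_CUBIC))
```

```text
(no output)
```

View pics/top0b.png

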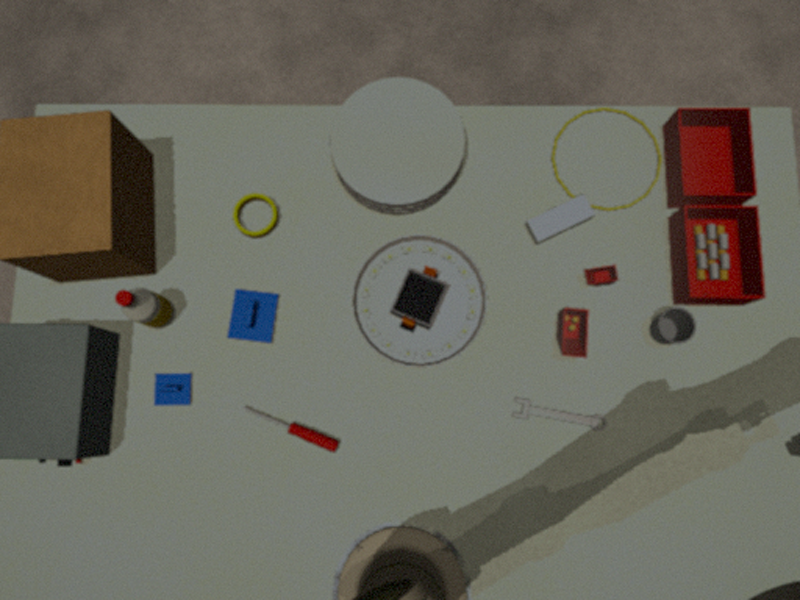

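View pics/side0b.png

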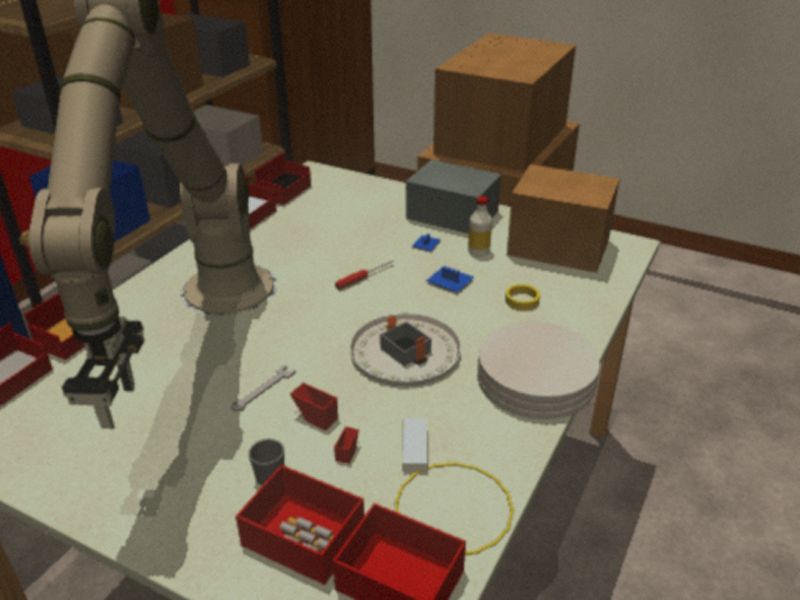

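View pics/wrist0b.png

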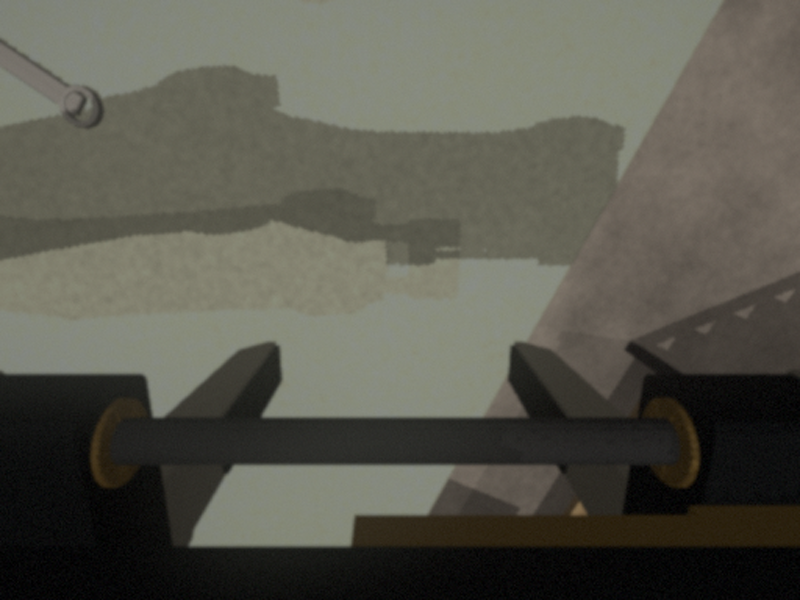

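The top picture (800x600) shows these look-alikes:
- **Cups:** a large red cup at (573,332), a small red one at (600,275), and red bins at (710,155) and (715,253).
- **Covers:** a large blue one at (254,316) and a small one at (173,389).

I choose the cup at (573,332) and the cover at (254,316), and check both in crops.

```bash
cat > h.py <<'E'
import numpy as np, cv2
from scipy.spatial.transform import Rotation as Ro
from scipy.optimize import least_squares
TOP=dict(K=np.array([[409.6128,0,255.077],[0,409.6128,197.2957],[0,0,1]]))
def cam(manip,n):
    s=manip.sense(); c=manip.read_camera(n); K=c["intrinsics"]
    if n=="wrist":
        T=np.eye(4);T[:3,:3]=Ro.from_quat(s["tool_rot"]).as_matrix();T[:3,3]=s["position"]
        M=np.linalg.inv(T@c["hand_eye"]);R,t=M[:3,:3],M[:3,3]
    else: R,t=c["R"],c["t"]
    np.savez(f"cam_{n}.npz",K=K,R=R,t=t,img=c["img"])
    return c["img"],K,R,t
def load(n):
    d=np.load(f"cam_{n}.npz");return d["img"],d["K"],d["R"],d["t"]
def proj(X,K,R,t):
    X=np.atleast_2d(X);c=X@R.T+t;p=c@K.T;return p[:,:2]/p[:,2:]
def back(uv,z,K,R,t):
    uv=np.atleast_2d(uv);C=-R.T@t;out=[]
    for (u,v),zz in zip(uv,np.broadcast_to(z,len(uv))):
        d=R.T@np.linalg.solve(K,[u,v,1]);out.append(C+d*(zz-C[2])/d[2])
    return np.array(out)
def crop(img,x0,y0,x1,y1,f,name):
    c=cv2.resize(img[y0:y1,x0:x1,::-1],None,fx=f,fy=f,interpolation=cv2.INTER_CUBIC)
    c=np.clip(c.astype(float)*1.5,0,255).astype(np.uint8)
    cv2.imwrite("pics/"+name,c)
E
python3 - <<'E'
from station import manip
from h import *
import cv2
for n in ["side","top"]:
    cam(manip,n)
i=load("top")[0]
crop(i,210,140,320,240,6,"t_lamp.png")
a=i[165:240,340:410];b=i[165:270,90:190]
crop(i,340,160,440,240,6,"t_cup.png")
crop(i,90,160,220,300,4,"t_cov.png")
E
```

```text
(no output)
```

View pics/t_lamp.png

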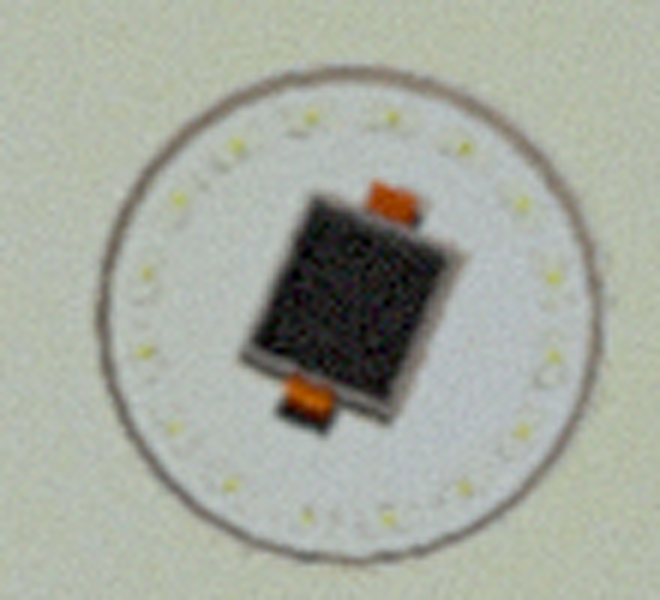

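View pics/t_cup.png

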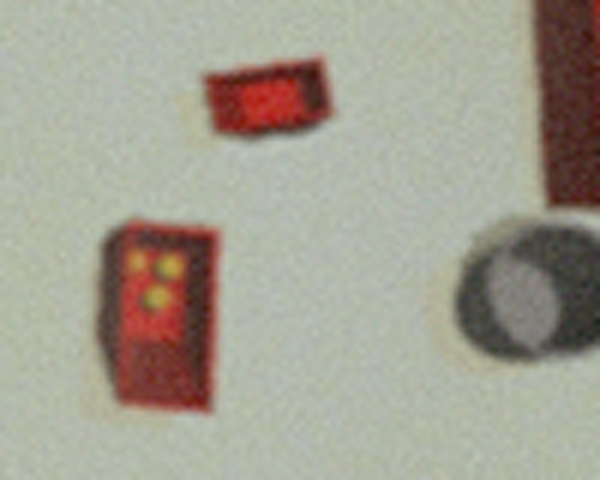

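View pics/t_cov.png

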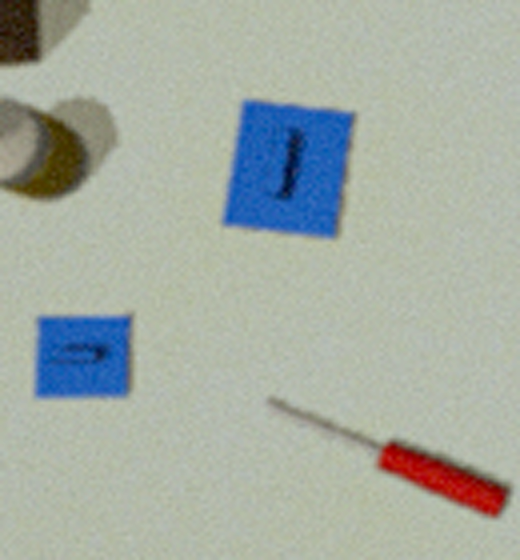

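```bash
cat >> h.py <<'E'
def fit(pts,uv,C,x0):
    """planar pose (x,y,yaw) of body pts from pixels; C camera tuple"""
    pts=np.array(pts,float);uv=np.array(uv,float)
    def f(p):
        c,s=np.cos(p[2]),np.sin(p[2]);M=np.array([[c,-s,0],[s,c,0],[0,0,1]])
        return (proj(pts@M.T+[p[0],p[1],0],*C)-uv).ravel()
    r=least_squares(f,x0);return r.x,np.abs(r.fun).reshape(-1,2).round(1)
CUP=[(-.025,.023,.06),(-.025,-.023,.06),(.067,-.023,.06),(.067,.023,.06)]
def rect(a,b,z): return [(a/2,b/2,z),(a/2,-b/2,z),(-a/2,-b/2,z),(-a/2,b/2,z)]
E
python3 - <<'E'
from h import *
C=load("top")[1:]
q=lambda L,o,f:np.array(L)/f+np.array(o)
cup=q([(135,222),(218,232),(212,410),(117,403)],(340,160),6)
lamp=q([(315,190),(465,253),(393,422),(240,358)],(210,140),6)
cov=q([(244,100),(354,112),(338,238),(223,224)],(90,160),4)
print(back(cup,.06,*C).round(3),back(lamp,.046,*C).round(3),back(cov,.012,*C).round(3))
c=np.array(CUP)
g=back(cup,.06,*C).mean(0)
for perm in ([0,1,2,3],[1,0,3,2]): print("cup",fit(c[perm],cup,C,[g[0],g[1],3.1]))
g=back(lamp,.046,*C).mean(0)
for perm in ([0,1,2,3],[3,0,1,2],[1,0,3,2]): print("lamp",fit(np.array(rect(.092,.084,.046))[perm],lamp,C,[g[0],g[1],-.3]))
g=back(cov,.012,*C).mean(0)
for perm in ([0,1,2,3],[3,0,1,2],[1,0,3,2]): print("cov",fit(np.array(rect(.1,.088,.012))[perm],cov,C,[g[0],g[1],0]))
E
```

```text
[[ 0.529 -0.309  0.06 ]
 [ 0.525 -0.349  0.06 ]
 [ 0.437 -0.343  0.06 ]
 [ 0.439 -0.297  0.06 ]] [[ 0.607 -0.011  0.046]
 [ 0.575 -0.087  0.046]
 [ 0.488 -0.051  0.046]
 [ 0.52   0.026  0.046]] [[0.569 0.338 0.012]
 [0.56  0.251 0.012]
 [0.461 0.259 0.012]
 [0.471 0.349 0.012]]
cup (array([ 0.50355057, -0.32606738,  3.06490377]), array([[14.4,  1. ],
       [15. ,  2. ],
       [15.5,  0.9],
       [16.1,  1.7]]))
cup (array([ 0.50336763, -0.32651954,  3.04575137]), array([[0.9, 0.4],
       [0.9, 0.5],
       [0. , 0.7],
       [0. , 0.2]]))
lamp (array([ 0.5474248 , -0.03101491, -0.39494741]), array([[0.4, 0.2],
       [0.1, 0.4],
       [0.2, 0.2],
       [0.1, 0.4]]))
lamp (array([ 0.54738646, -0.03095669, -1.96664981]), array([[2.1, 0.9],
       [0.8, 2.1],
       [1.9, 0.8],
       [0.7, 2.1]]))
lamp (array([ 0.54802341, -0.03072122, -0.51740901]), array([[25.9, 13. ],
       [23.1, 11.1],
       [26.4, 13.6],
       [23.2, 11. ]]))
cov (array([ 0.51510634,  0.2990423 , -0.09809261]), array([[0. , 0.2],
       [0.2, 0.2],
       [0.4, 0. ],
       [0.3, 0.4]]))
cov (array([ 0.51500569,  0.29907902, -1.67499128]), array([[2.1, 1.5],
       [1.9, 2. ],
       [1.6, 1.6],
       [1.4, 1.8]]))
cov (array([ 0.51565597,  0.29928039, -0.36511798]), array([[30.7,  7.2],
       [22.5,  5.9],
       [31.6,  8. ],
       [23.1,  5.9]]))
```

```bash
cat >> h.py <<'E'
D=np.deg2rad
def frame(x,y,yaw,z=0):
    T=np.eye(4);T[:3,:3]=Ro.from_euler('z',yaw).as_matrix();T[:3,3]=[x,y,z];return T
def tool_in_cup(L,s,gx,gz,tip=.019):
    """tool pose in the cup frame: grasp point (gx,0,gz), lean L deg back, s=+-1 jaw sign"""
    z=np.array([np.sin(D(L)),0,-np.cos(D(L))]);y=np.array([0,s,0.]);x=np.cross(y,z)
    T=np.eye(4);T[:3,:3]=np.c_[x,y,z];T[:3,3]=np.array([gx,0,gz])+tip*z;return T
def cup_tilted(lip,yaw,th):
    """cup pose with its lip at world point lip, spout heading yaw, tilt th deg"""
    T=np.eye(4);T[:3,:3]=Ro.from_euler('z',yaw).as_matrix()@Ro.from_euler('y',D(th)).as_matrix()
    T[:3,3]=np.array(lip)-T[:3,:3]@[.067,0,.06];return T
def pq(T): return T[:3,3].copy(),Ro.from_matrix(T[:3,:3]).as_quat()
E
cat > plan.py <<'E'
from station import manip
from h import *
cup=frame(.5034,-.3265,3.046); lamp=frame(.5474,-.031,-.395)
t0=manip.sense()["t"]
for L in (0,15,30,45,60):
  for s in (1,-1):
    G=tool_in_cup(L,s,.005,.038)
    r=[manip.inverse_kinematics(*pq(cup@G))]
    print("grasp",L,s,None if r[0] is None else r[0].round(2))
    for side in (1,-1):   # wall at side*y ; spout heads -side*y
      yaw=-.395+(-side)*np.pi/2
      o=[]
      for th,off,z in ((0,.020,.15),(50,.020,.11),(65,.02,.075),(80,.02,.06),(90,.02,.058),(100,.02,.058)):
        lip=(lamp@[0,side*(.038-off),z,1])[:3]
        q=manip.inverse_kinematics(*pq(cup_tilted(lip,yaw,th)@G))
        o.append(None if q is None else q.round(2).tolist())
      print("  side",side,[x is not None for x in o], o[-1], o[1])
print(manip.sense()["t"]-t0)
E
python3 plan.py
```

```text
grasp 0 1 [ 0.42  0.68  0.1   2.03 -0.14  0.44 -1.04]
  side 1 [True, True, True, True, True, True] [1.18, 1.5, -0.93, 2.05, -0.97, 0.81, 1.28] [0.91, 0.83, -0.91, 2.17, -0.84, 0.32, 0.64]
  side -1 [True, True, True, True, True, True] [-0.56, 1.26, 0.18, 1.67, 0.71, 1.81, 1.85] [0.23, 0.92, -0.92, 1.89, 0.96, 1.74, 1.54]
grasp 0 -1 [ 0.85  0.73 -0.55  2.    0.67  0.6   1.31]
  side 1 [True, True, True, True, True, True] [1.17, 1.49, -0.92, 2.05, -0.98, 0.82, -1.85] [0.9, 0.82, -0.89, 2.17, -0.88, 0.33, -2.46]
  side -1 [True, True, True, True, True, True] [-0.76, 1.34, 0.51, 1.68, 0.56, 1.61, -1.07] [-0.54, 0.77, 0.33, 1.94, 0.51, 1.09, -1.01]
grasp 15 1 [ 0.32  0.76  0.19  1.84 -0.05  0.79 -1.16]
  side 1 [True, True, True, True, True, True] [1.18, 1.32, -0.96, 2.11, -0.97, 0.62, 1.17] [0.67, 0.64, -0.72, 2.14, -0.56, 0.34, 0.22]
  side -1 [True, True, True, True, True, True] [-0.34, 1.11, -0.19, 1.7, 0.79, 1.84, 1.68] [0.43, 0.88, -1.1, 1.95, 0.98, 1.59, 1.58]
grasp 15 -1 [ 0.81  0.83 -0.61  1.81  0.6   0.98  1.35]
  side 1 [True, True, True, True, True, True] [1.15, 1.3, -0.91, 2
[... 1456 characters left out ...]
 [0.16, 0.47, -0.18, 2.09, 0.27, 0.65, -0.62]
grasp 60 1 [ 0.2   1.17  0.32  1.31  0.04  1.69 -1.19]
  side 1 [True, True, True, True, True, True] [0.84, 0.73, -0.78, 2.17, -0.63, 0.34, 0.43] [-0.15, 0.54, -0.15, 1.93, 0.3, 0.81, -0.9]
  side -1 [True, True, True, True, True, True] [0.31, 0.98, -1.1, 1.87, 0.99, 1.72, 1.49] [0.92, 0.68, -1.1, 2.09, 0.69, 0.74, 2.17]
grasp 60 -1 [ 0.53  1.17 -0.37  1.28  0.42  1.83  1.51]
  side 1 [True, True, True, True, True, True] [0.69, 0.67, -0.54, 2.18, -0.97, 0.45, -2.38] [0.42, 0.79, -1.1, 1.9, 0.86, 1.19, 1.68]
  side -1 [True, True, True, True, True, True] [-0.46, 0.72, 0.21, 1.93, 0.47, 1.03, -1.02] [0.46, 0.47, -0.37, 2.12, -0.01, 0.54, -0.25]
0.0
```

Run:
```python
from station import manip
from h import *
cup=frame(.5034,-.3265,3.046)
G=tool_in_cup(30,-1,.005,.038)
P=cup@G; P[:3,3]-=.13*P[:3,2]
manip.movep(*pq(P))
s=manip.sense(); print(s["t"],s["joint_pos"].round(2),s["position"].round(4),P[:3,3].round(4))
i=cam(manip,"wrist")[0]
cv2.imwrite("pics/w1.png",cv2.resize(i[:,:,::-1],(800,600)))
```

```text
1.825 [ 0.72  0.9  -0.68  1.4   0.52  1.57  1.42] [ 0.5531 -0.3326  0.1342] [ 0.5537 -0.3313  0.1341]
```

View pics/w1.png

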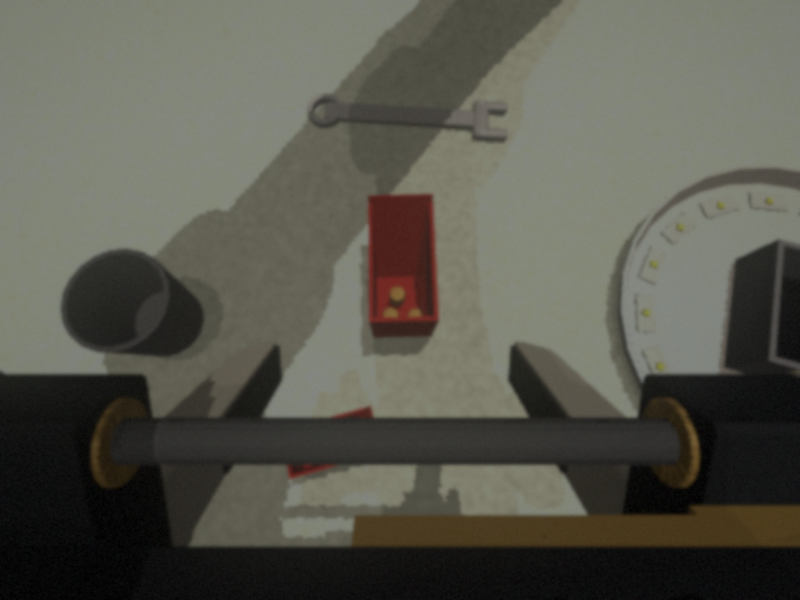

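Run:
```python
from h import *
i=load("wrist")[0]; crop(i,220,115,300,225,5,"w1c.png")
```

```text
(no output)
```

View pics/w1c.png

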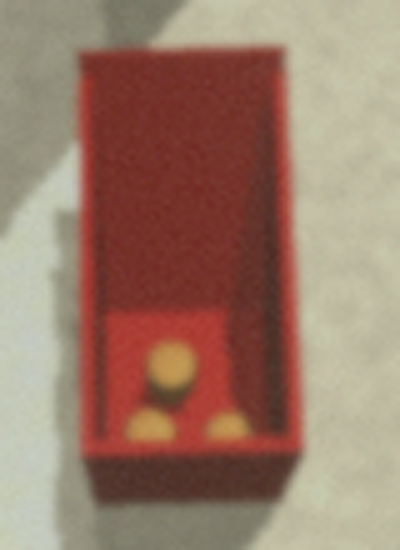

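Run:
```python
from h import *
C=load("wrist")[1:]
uv=np.array([(83,455),(302,455),(285,48),(80,50)])/5+[220,115]
print(fit(CUP,uv,C,[.5034,-.3265,3.046]))
```

```text
(array([ 0.50566658, -0.32231099,  3.0581794 ]), array([[0.7, 0.3],
       [0.4, 0.4],
       [0.3, 0. ],
       [0.1, 0.2]]))
```

Run:
```python
from station import manip
from h import *
cup=frame(.505,-.3235,3.056)
G=tool_in_cup(30,-1,.005,.036)
P=cup@G
A=P.copy();A[:3,3]-=.06*A[:3,2]
manip.movel(*pq(A),velocity=.2)
manip.movel(*pq(P),velocity=.1)
s=manip.sense(); print(s["t"],s["position"].round(4),P[:3,3].round(4),s["wrist_force"].round(2))
manip.move_gripper(.03,effort=20)
s=manip.sense(); print(s["t"],s["opening"],s["position"].round(4),s["wrist_force"].round(2))
i=cam(manip,"wrist")[0]
cv2.imwrite("pics/w2.png",cv2.resize(i[:,:,::-1],(800,600)))
```

```text
3.1333 [ 0.4912 -0.3222  0.0199] [ 0.4906 -0.3223  0.0195] [0.63 0.76 0.04]
3.9333 0.045712109475844365 [ 0.4906 -0.3222  0.0195] [ 0.07  0.99 -0.36]
```

View pics/w2.png

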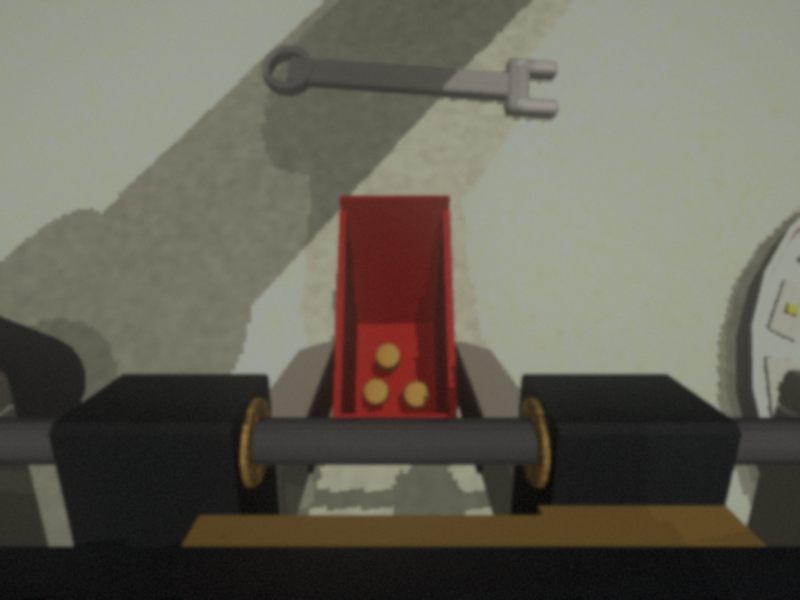

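Run:
```python
from h import *
C=load("wrist")[1:]
i=load("wrist")[0]; crop(i,200,110,310,275,4,"w2c.png")
uv=np.array([(341,197),(449,197)])/1.5625
X=back(uv,.06,*C);print(X)
T=frame(.505,-.3235,3.056); print((np.linalg.inv(T)@np.c_[X,[1,1]].T).T.round(4))
```

```text
[[ 0.43695762 -0.3401954   0.06      ]
 [ 0.44087068 -0.29495576  0.06      ]]
[[ 0.0664  0.0225  0.06    1.    ]
 [ 0.0663 -0.023   0.06    1.    ]]
```

View pics/w2c.png

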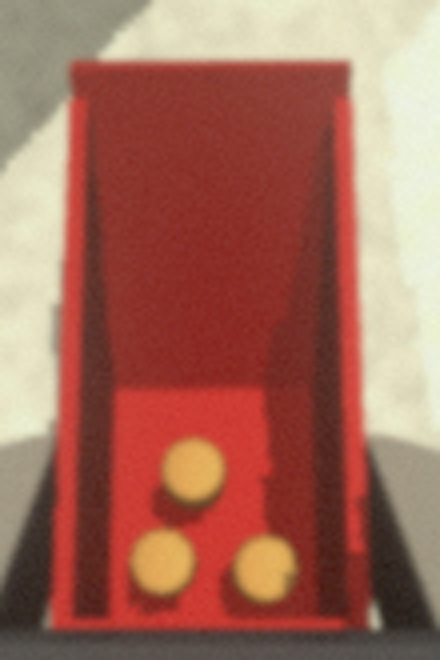

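```bash
cat >> h.py <<'E'
LAMP=frame(.5474,-.031,-.395)
GC=tool_in_cup(30,-1,.005,.036)
YAW=-.395+np.pi/2
def pour_pose(th,off,z,lamp=None):
    lip=((LAMP if lamp is None else lamp)@[0,-(.038-off),z,1])[:3]
    return cup_tilted(lip,YAW,th)@GC
E
python3 - <<'E'
from station import manip
from h import *
P=frame(.505,-.3235,3.056)@GC
p,q=pq(P)
manip.movel(p+[0,0,.13],velocity=.2)
s=manip.sense(); print(s["t"],s["opening"],s["wrist_force"].round(2))
manip.movep(*pq(pour_pose(30,-.02,.16)))
s=manip.sense(); print(s["t"],s["joint_pos"].round(2),s["opening"],s["position"].round(4),pour_pose(30,-.02,.16)[:3,3].round(4))
for n in("wrist","side"): cam(manip,n)
cv2.imwrite("pics/w3.png",cv2.resize(load("wrist")[0][:,:,::-1],(800,600)))
crop(load("side")[0],150,120,350,280,4,"s3.png")
E
```

```text
4.7833 0.04606206682175566 [-0.51  1.02 -1.66]
6.4 [ 0.39  0.42 -0.3   2.09  0.19  0.66 -0.43] 0.04534168931695735 [ 0.4998 -0.1453  0.1508] [ 0.4998 -0.1452  0.1512]
```

View pics/w3.png

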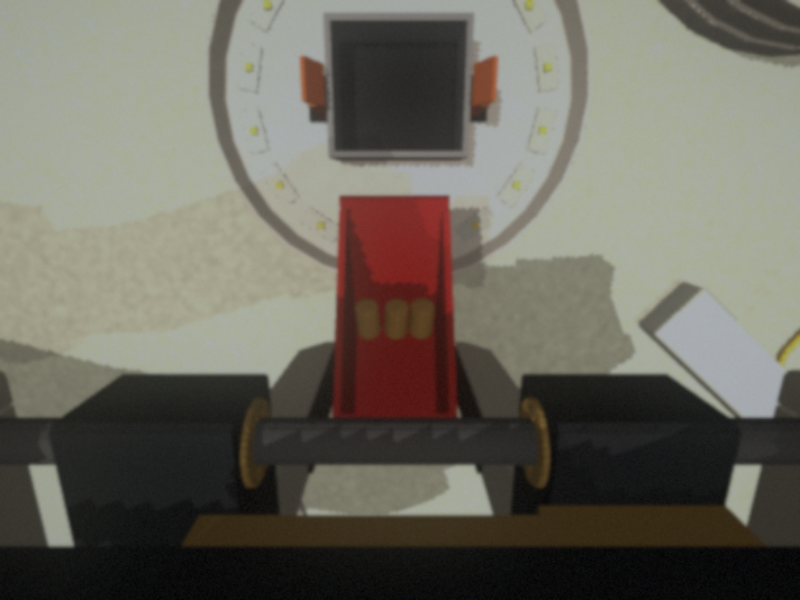

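View pics/s3.png

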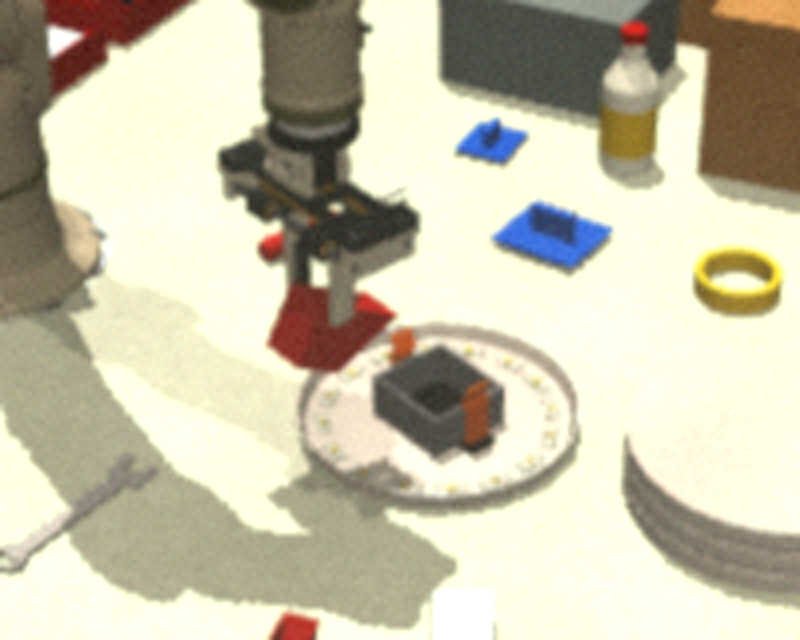

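The wrist view shows the cup held with its lip at (395,197), square to the pocket (top corners (325,14), (473,14), (473,158), (327,158)). The three stand-offs are inside at (395,318). I'll refit the lamp from the wrist and side views.

Run:
```python
from h import *
i=load("wrist")[0]; crop(i,180,0,330,120,5,"w3c.png")
i=load("side")[0]; crop(i,235,195,285,240,12,"s3c.png")
```

```text
(no output)
```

View pics/w3c.png

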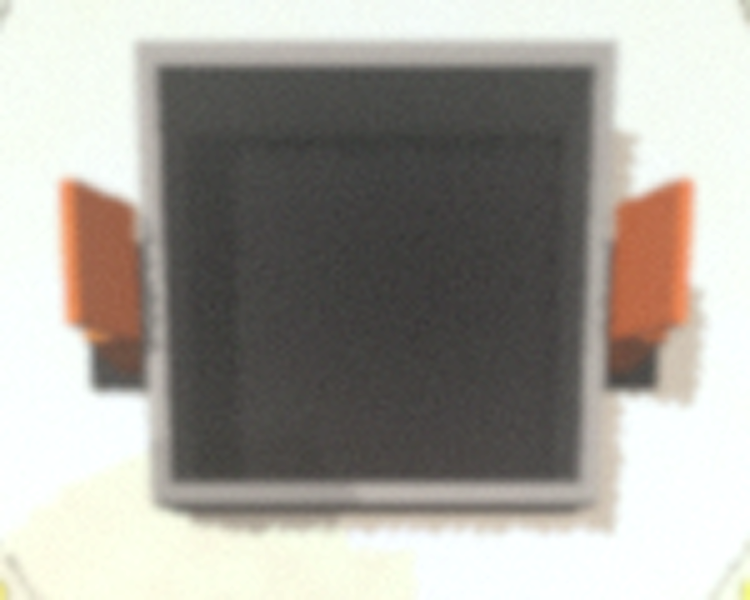

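View pics/s3c.png

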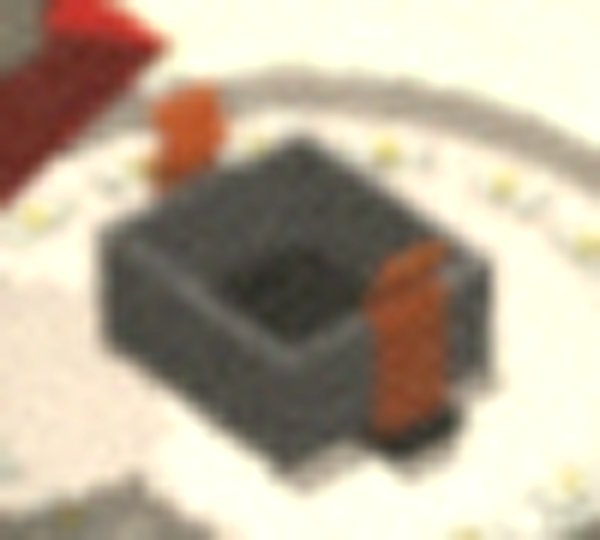

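Run:
```python
from h import *
C=load("wrist")[1:]
o=np.array([(138,41),(615,41),(596,503),(153,503),(158,66),(593,66),(580,480),(172,480)])/5+[180,0]
pts=[(-.046,.042,.046),(.046,.042,.046),(.046,-.042,.046),(-.046,-.042,.046),(-.042,.038,.046),(.042,.038,.046),(.042,-.038,.046),(-.042,-.038,.046)]
print(fit(pts,o,C,[.547,-.031,-.395]))
S=load("side")[1:]
u=np.array([(103,235),(290,350),(490,265),(300,135)])/12+[235,195]
print(back(u,.046,*S).round(4))
# corners order in side: near = robot-right? assign by nearest
L=frame(.5474,-.031,-.395); P=np.array(pts[:4]); W=(L@np.c_[P,np.ones(4)].T).T
idx=[np.argmin(np.linalg.norm(W[:,:2]-b[:2],axis=1)) for b in back(u,.046,*S)]
print(idx,fit(P[idx],u,S,[.547,-.031,-.395]))
```

```text
(array([ 0.55169553, -0.02714042, -0.39478486]), array([[0.7, 0.1],
       [0.5, 0.1],
       [0.5, 0. ],
       [0.3, 0. ],
       [0.3, 0.3],
       [0.5, 0.4],
       [0. , 0.5],
       [0.3, 0.6]]))
[[ 0.5007 -0.0501  0.046 ]
 [ 0.5787 -0.0747  0.046 ]
 [ 0.6136 -0.0085  0.046 ]
 [ 0.5304  0.025   0.046 ]]
[np.int64(3), np.int64(2), np.int64(1), np.int64(0)] (array([ 0.55562538, -0.02667783, -0.38252659]), array([[0.6, 0.5],
       [0.1, 1.5],
       [0.5, 0.5],
       [0.1, 0.7]]))
```

```bash
sed -i 's/^LAMP=.*/LAMP=frame(.552,-.0275,-.395)/' h.py
python3 - <<'E'
from station import manip
from h import *
def go(th,off,z,v):
    manip.movel(*pq(pour_pose(th,off,z)),velocity=v); s=manip.sense()
    print(th,round(s["t"],2),s["joint_pos"].round(2).tolist(),s["wrist_force"].round(1))
go(40,.01,.11,.12)
go(52,.02,.075,.1)
go(65,.02,.062,.05)
go(76,.02,.062,.04)
go(86,.02,.062,.04)
go(94,.02,.062,.04)
for n in("wrist","side"): cam(manip,n)
cv2.imwrite("pics/w4.png",cv2.resize(load("wrist")[0][:,:,::-1],(800,600)))
crop(load("side")[0],180,120,330,260,5,"s4.png")
E
```

```text
40 7.08 [0.11, 0.5, -0.16, 2.08, 0.38, 0.68, -0.74] [-0.4 -0.6 -0.8]
52 7.51 [-0.11, 0.59, -0.04, 2.05, 0.51, 0.78, -0.96] [ 0.3 -1.2 -0.6]
65 7.88 [-0.27, 0.68, 0.03, 1.99, 0.57, 0.96, -1.09] [-0.2 -1.2 -1.4]
76 8.35 [-0.37, 0.75, 0.07, 1.92, 0.6, 1.12, -1.15] [ 0.  -0.9 -1.5]
86 8.79 [-0.45, 0.84, 0.11, 1.86, 0.61, 1.27, -1.18] [-0.3 -0.5 -0.7]
94 9.18 [-0.5, 0.91, 0.14, 1.81, 0.62, 1.38, -1.2] [ 1.6  0.1 -1.2]
```

View pics/w4.png

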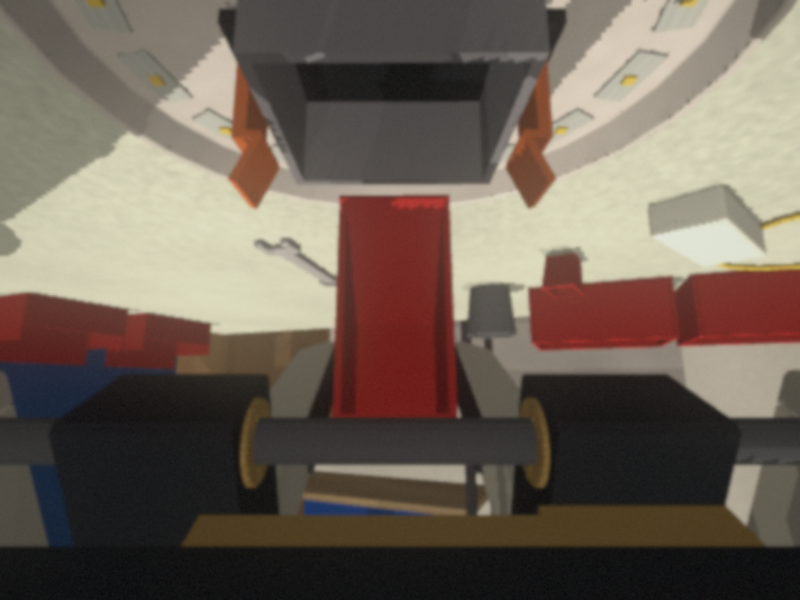

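View pics/s4.png

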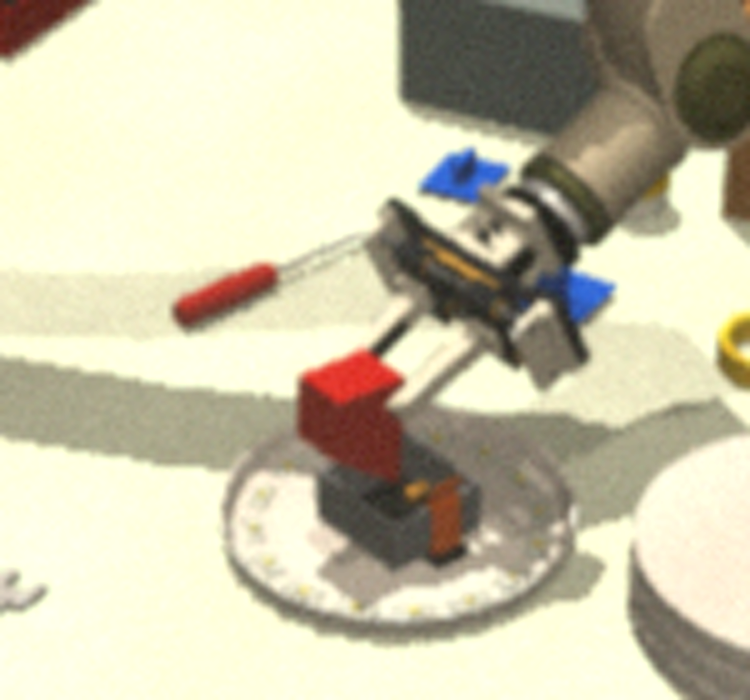

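The wrist view shows the cup empty, and the side view shows a brass stand-off in the pocket at (415,490). I'll back away the same way and then count them.

Run:
```python
from station import manip
from h import *
def go(th,off,z,v):
    manip.movel(*pq(pour_pose(th,off,z)),velocity=v); s=manip.sense()
    print(th,round(s["t"],2),s["joint_pos"].round(2).tolist(),s["wrist_force"].round(1))
go(75,.015,.085,.12)
go(45,.01,.13,.15)
go(15,-.02,.16,.15)
for n in("wrist","top"): cam(manip,n)
cv2.imwrite("pics/w5.png",cv2.resize(load("wrist")[0][:,:,::-1],(800,600)))
crop(load("top")[0],210,120,330,240,5,"t5.png")
```

```text
75 9.76 [-0.36, 0.71, 0.07, 1.93, 0.59, 1.14, -1.12] [-1.3  0.6 -2. ]
45 10.46 [0.0, 0.48, -0.09, 2.05, 0.39, 0.78, -0.78] [-0.5 -0.1 -1.3]
15 11.47 [0.69, 0.49, -0.49, 2.1, -0.07, 0.56, -0.08] [ 0.3 -0.  -0.4]
```

View pics/w5.png

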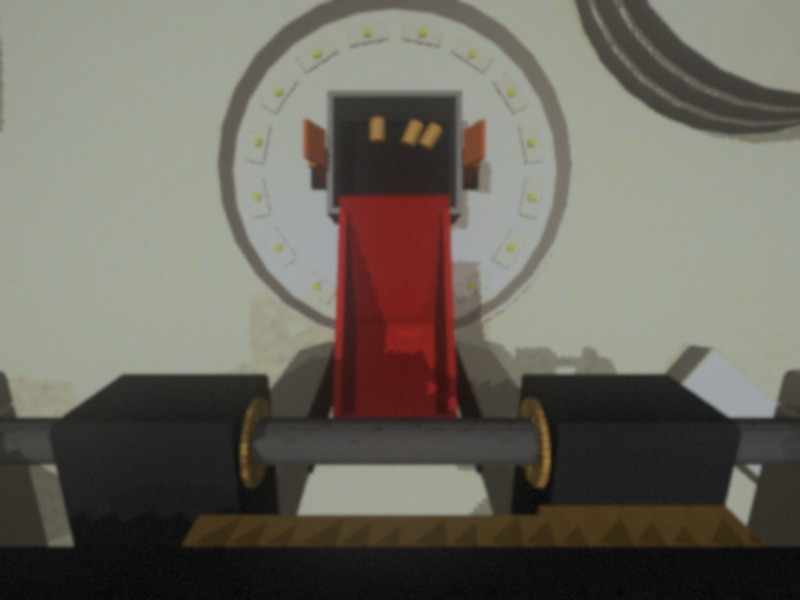

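View pics/t5.png

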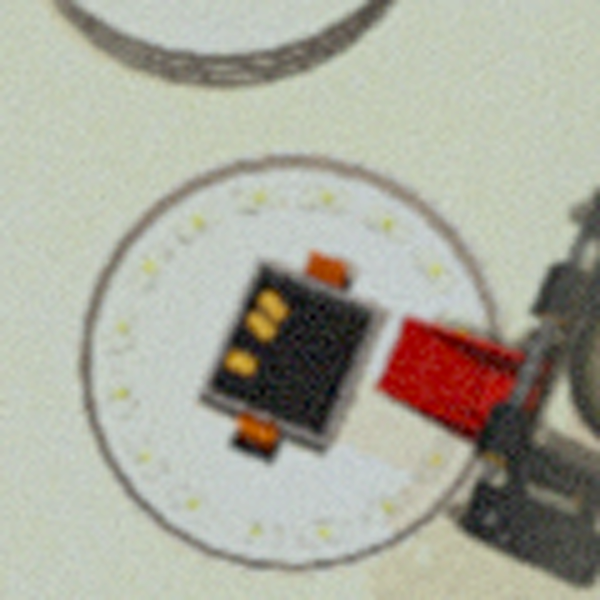

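All three stand-offs lie flat in the pocket: (377,129), (412,132) and (431,135) in the wrist view. Next I put the cup back where it stood.

Run:
```python
from station import manip
from h import *
P=frame(.505,-.3235,3.056)@GC
p,q=pq(P)
manip.movep(p+[0,0,.13],q)
manip.movel(p+[0,0,.012],velocity=.2)
s0=manip.sense()
manip.movel(p+[0,0,.0015],velocity=.03)
print(s0["t"],s0["wrist_force"].round(1))
for dz in (.0005,-.0003,-.001):
    s=manip.sense(); f=s["wrist_force"][2]-s0["wrist_force"][2]; print(dz,s["wrist_force"].round(1),s["position"]-p)
    if f>2.5: break
    manip.movel(p+[0,0,dz],velocity=.02)
manip.sleep(.1); print(manip.sense()["wrist_force"])
manip.move_gripper(.062)
manip.sleep(.1)
A=P.copy();A[:3,3]-=.05*A[:3,2]
manip.movel(*pq(A),velocity=.12)
i=cam(manip,"wrist")[0]; cv2.imwrite("pics/w6.png",cv2.resize(i[:,:,::-1],(800,600)))
print(manip.sense()["t"])
```

```text
13.5667 [-0.1 -0.1  0.1]
0.0005 [ 0.4  0.1 -0.2] [-2.78994218e-05 -4.26002114e-06  1.51310824e-03]
-0.0003 [-0.3  0.3  0.1] [ 1.82141925e-05 -1.56320078e-05  5.09042812e-04]
-0.001 [ 0.8 -0.2  2.3] [ 1.16839659e-04  1.52975012e-05 -6.01355735e-05]
[-0.06634168 -0.52462327  6.65071008]
16.1583
```

View pics/w6.png

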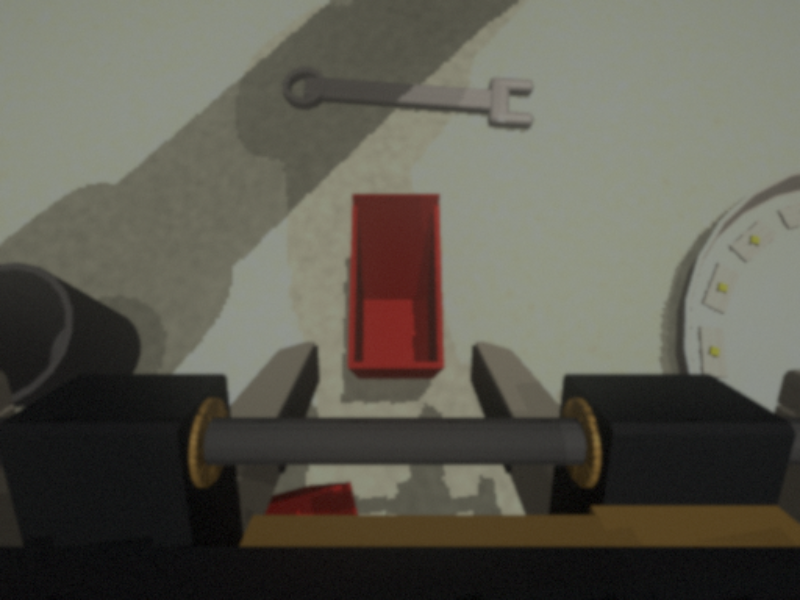

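```bash
cat >> h.py <<'E'
def down(x,y,z,yaw,s=1):
    """tool down, jaw (tool y) along s*body y at heading yaw"""
    return frame(x,y,yaw,z)@np.block([[np.diag([s*-1.,s*1.,-1.])@np.eye(3),np.zeros((3,1))],[np.zeros((1,3)),np.ones((1,1))]]) if False else _down(x,y,z,yaw,s)
def _down(x,y,z,yaw,s):
    T=frame(x,y,yaw,z);R=T[:3,:3];yy=s*R[:,1];zz=np.array([0,0,-1.]);T[:3,:3]=np.c_[np.cross(yy,zz),yy,zz];return T
E
python3 - <<'E'
from station import manip
from h import *
for s in(1,-1):
  for nm,a in (("lamp",(.552,-.0275,.166,-.395)),("cov",(.518,.302,.132,-.098)),("covlow",(.518,.302,.02,-.098)),("lampl",(.552,-.0275,.055,-.395))):
    q=manip.inverse_kinematics(*pq(down(*a,s))); print(s,nm,None if q is None else q.round(2))
E
```

```text
1 lamp [ 0.6   0.59 -0.97  1.98  0.62  0.91  0.48]
1 cov [-0.03  0.67 -0.92  1.91  0.68  0.91  0.18]
1 covlow [-0.13  0.79 -0.76  1.98  0.84  0.72  0.05]
1 lampl [ 0.48  0.71 -0.8   2.07  0.8   0.7   0.33]
-1 lamp [-0.74  0.67  1.12  2.06 -0.78  0.92 -1.15]
-1 cov [-1.27  0.79  1.11  1.98 -0.89  0.96 -1.37]
-1 covlow [-1.07  0.81  0.73  2.04 -0.92  0.65 -1.39]
-1 lampl [-0.62  0.79  0.92  2.14 -1.    0.73 -0.98]
```

Run:
```python
from station import manip
from h import *
P=frame(.505,-.3235,3.056)@GC; P[:3,3]-=.11*P[:3,2]
manip.movel(*pq(P),velocity=.25)
manip.movep(*pq(down(.552,-.0275,.166,-.395)))
manip.move_gripper(.093)
manip.sleep(.15)
s=manip.sense();print(s["t"],s["position"],s["joint_pos"].round(2),Ro.from_quat(s["tool_rot"]).as_matrix().round(4))
i=cam(manip,"wrist")[0]; cv2.imwrite("pics/w7.png",cv2.resize(i[:,:,::-1],(800,600)))
```

```text
18.5833 [ 0.55200547 -0.02747652  0.16604996] [ 0.6   0.58 -0.96  1.98  0.61  0.9   0.49] [[-9.230e-01  3.848e-01  1.000e-04]
 [ 3.848e-01  9.230e-01 -1.000e-04]
 [-1.000e-04 -0.000e+00 -1.000e+00]]
```

View pics/w7.png

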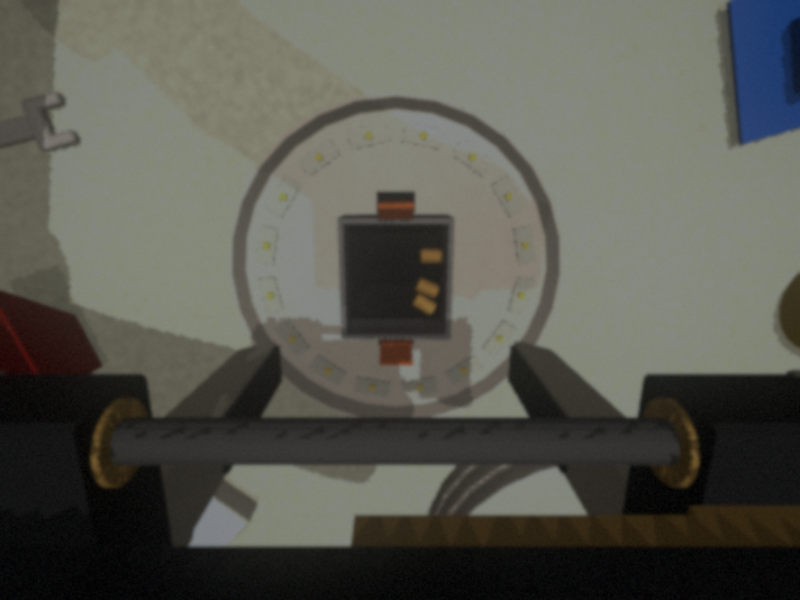

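Run:
```python
from h import *
i=load("wrist")[0]; crop(i,205,115,305,240,6,"w7c.png")
```

```text
(no output)
```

View pics/w7c.png

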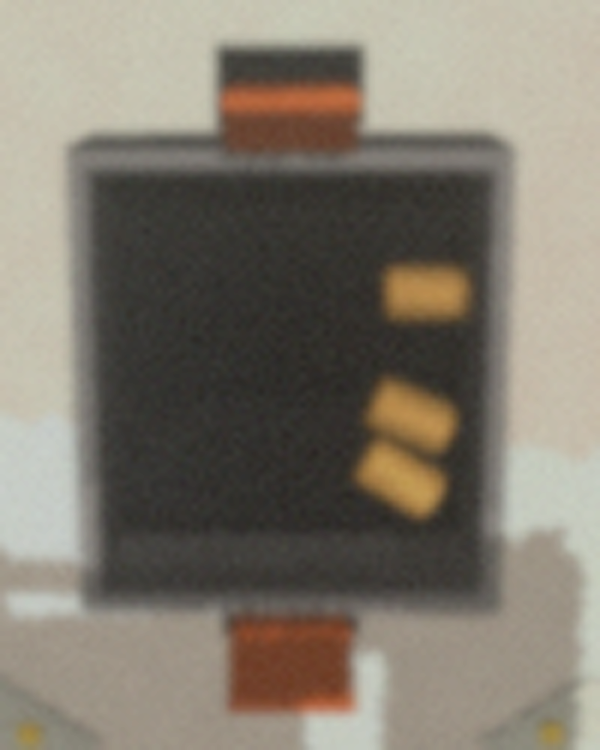

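Run:
```python
from h import *
C=load("wrist")[1:]
o=np.array([(72,150),(513,150),(498,607),(87,607),(93,172),(495,172),(483,592),(103,592)])/6+[205,115]
pts=np.array([(-46,-42,46),(-46,42,46),(46,42,46),(46,-42,46),(-42,-38,46),(-42,38,46),(42,38,46),(42,-38,46)])/1000
print(fit(pts[:4],o[:4],C,[.547,-.031,-.395]));print(fit(pts,o,C,[.547,-.031,-.395]))
```

```text
(array([ 0.55174732, -0.02585062, -0.39493964]), array([[0.8, 0.6],
       [0.8, 0.7],
       [0.7, 0.8],
       [0.7, 0.8]]))
(array([ 0.55195193, -0.02583016, -0.39548362]), array([[0.7, 0.5],
       [0.9, 0.5],
       [0.7, 0.9],
       [0.6, 0.9],
       [0.5, 0.5],
       [0.2, 0.5],
       [0. , 0.3],
       [0.1, 0.3]]))
```

Run:
```python
from station import manip
from h import *
manip.movep(*pq(down(.518,.302,.132,-.098)))
manip.sleep(.15)
s=manip.sense();print(s["t"],s["position"])
i=cam(manip,"wrist")[0]; cv2.imwrite("pics/w8.png",cv2.resize(i[:,:,::-1],(800,600)))
crop(i,195,105,315,245,5,"w8c.png")
```

```text
20.0417 [0.51892858 0.30030692 0.13200322]
```

View pics/w8.png

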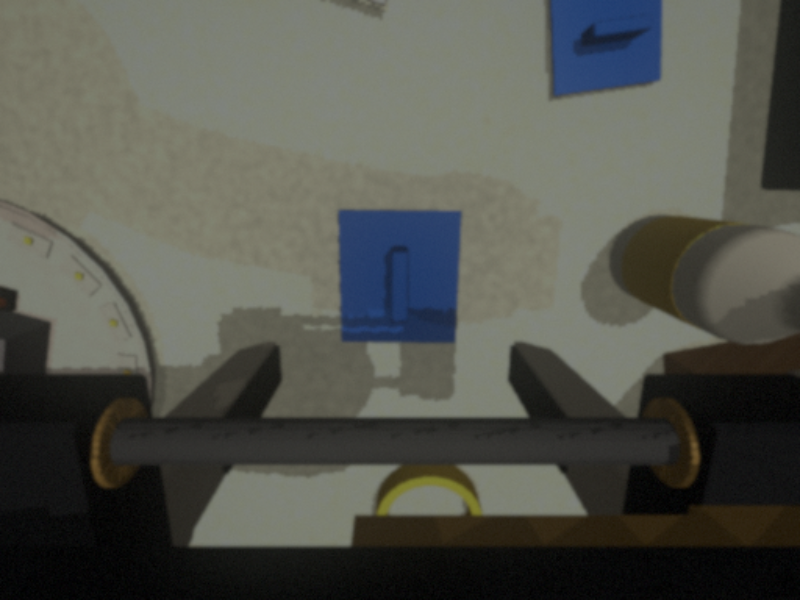

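View pics/w8c.png

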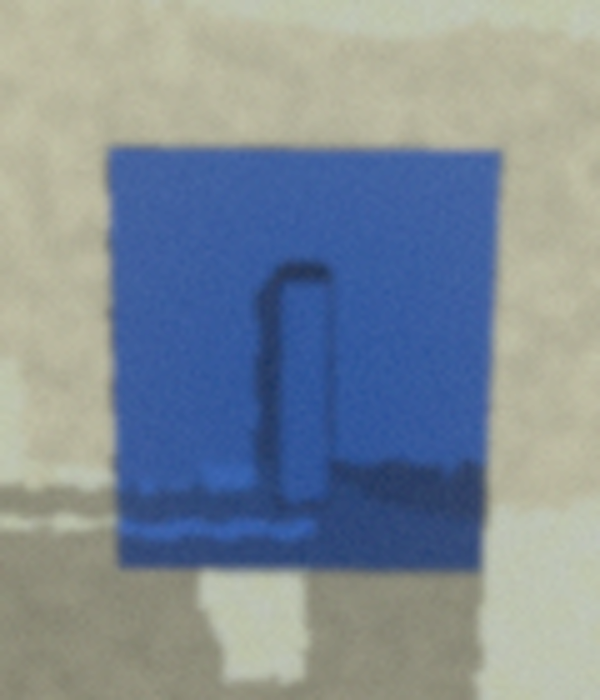

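Run:
```python
from station import manip
from h import *
C=load("wrist")[1:]
o=np.array([(110,148),(500,151),(483,569),(119,567)])/5+[195,105]
pts=np.array([(-50,-44,12),(-50,44,12),(50,44,12),(50,-44,12)])/1000
print(fit(pts,o,C,[.518,.302,-.098]))
# rib top z 42: 
o2=np.array([(281,280),(330,280),(326,500),(283,500)])/5+[195,105]
p2=np.array([(-25,-6,42),(-25,6,42),(25,6,42),(25,-6,42)])/1000
print(fit(p2,o2,C,[.518,.302,-.098]))
print(manip.sense()["position"])
```

```text
(array([ 0.51710135,  0.30401026, -0.10795229]), array([[0.5, 0.3],
       [0.5, 0.4],
       [0.1, 0.5],
       [0.1, 0.4]]))
(array([ 0.51615522,  0.30422145, -0.10235696]), array([[0.9, 1. ],
       [0.9, 1. ],
       [1.3, 1.2],
       [1.3, 1.1]]))
[0.51878028 0.30054008 0.13200971]
```

Run:
```python
from station import manip
from h import *
manip.move_gripper(.045)
p,q=pq(down(.5168,.3041,.06,-.106))
manip.movel(p,q,velocity=.15)
p[2]=.017
manip.movel(p,q,velocity=.08)
s=manip.sense();print(s["t"],s["position"],p,s["wrist_force"].round(1))
d=p-s["position"]; manip.movel(p+d,q,velocity=.05)
s=manip.sense();print(s["t"],s["position"],s["wrist_force"].round(1))
manip.move_gripper(.005,effort=45)
s=manip.sense();print(s["t"],s["position"],s["opening"],s["wrist_force"].round(1))
manip.movel(s["position"]+[0,0,.09],velocity=.15)
manip.sleep(.2)
s=manip.sense();print(s["t"],s["position"],s["opening"],s["wrist_force"].round(1))
i=cam(manip,"wrist")[0]; cv2.imwrite("pics/w9.png",cv2.resize(i[:,:,::-1],(800,600)))
crop(i,180,150,330,270,5,"w9c.png")
```

```text
22.3333 [0.51659534 0.30432061 0.01687298] [0.5168 0.3041 0.017 ] [ 0.5 -0.3  0.1]
22.5833 [0.51725055 0.3039539  0.01752342] [0.2 0.3 0.4]
23.4 [0.51699808 0.30388377 0.01710574] 0.0051371945104896595 [ 0.1 -0.4  0.1]
24.35 [0.51658985 0.30358231 0.10612338] 0.0053417484518699454 [-0.6 -0.9  0.5]
```

View pics/w9.png

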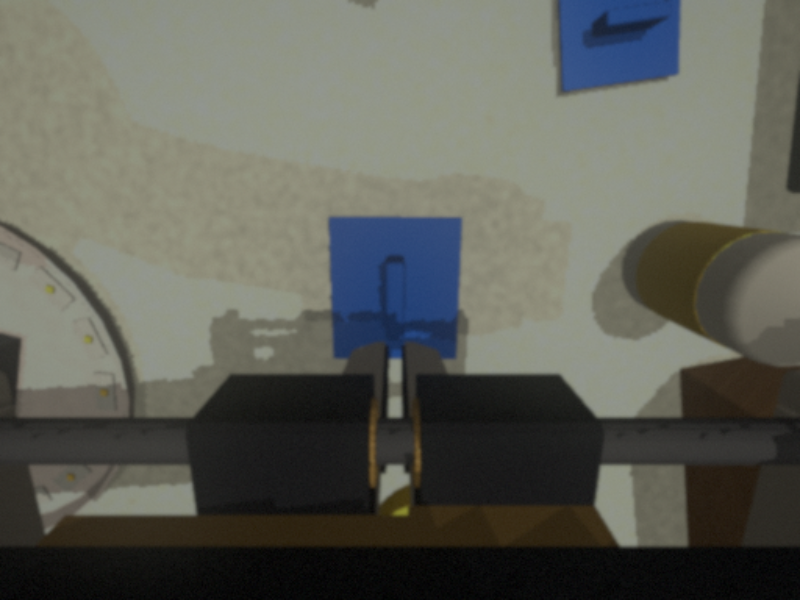

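View pics/w9c.png

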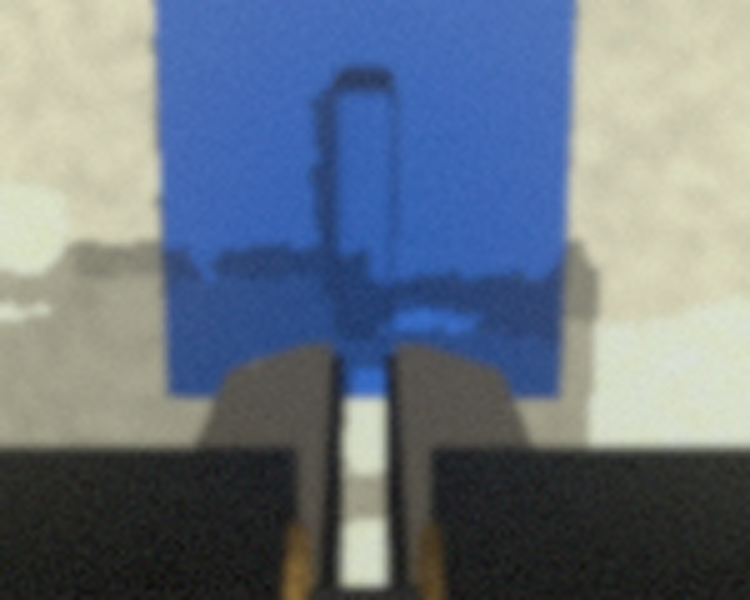

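Run:
```python
from station import manip
from h import *
C=load("wrist")[1:]
i=load("wrist")[0]
crop(i,195,125,315,245,5,"w9d.png")
for n in("side","top"): cam(manip,n)
crop(load("side")[0],240,120,340,220,7,"s9.png")
crop(load("top")[0],110,140,220,260,5,"t9.png")
```

```text
(no output)
```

View pics/w9d.png

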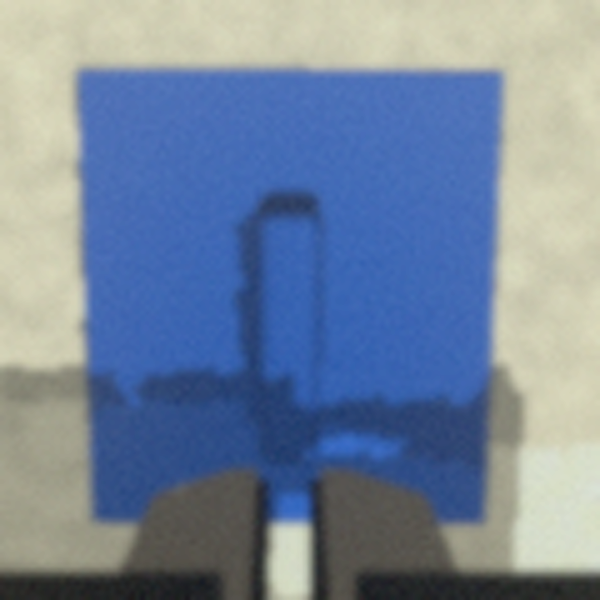

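View pics/s9.png

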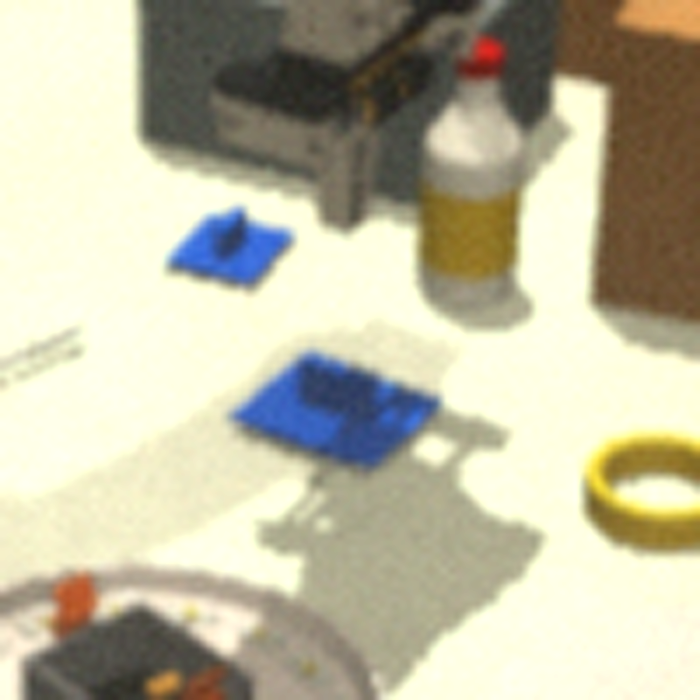

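View pics/t9.png

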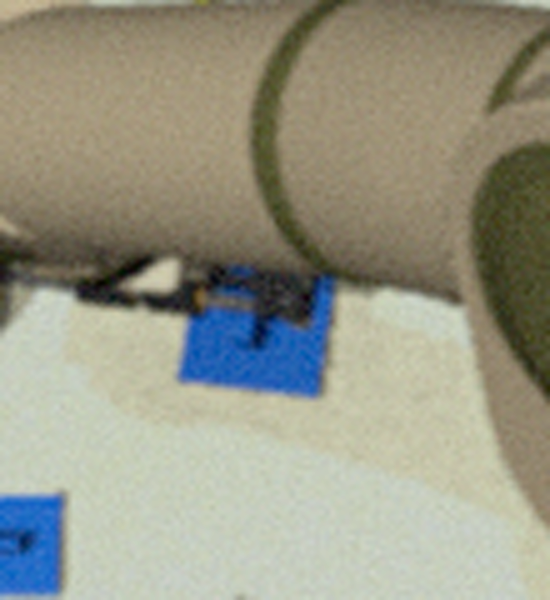

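Run:
```python
from station import manip
from h import *
C=load("wrist")[1:]
o=np.array([(78,70),(503,71),(485,522),(95,520)])/5+[195,125]
pts=np.array([(-50,-44,12),(-50,44,12),(50,44,12),(50,-44,12)])/1000
print(fit(pts,o,C,[.518,.302,-.098]))
def f(p):
    c,s=np.cos(p[2]),np.sin(p[2]);M=np.array([[c,-s,0],[s,c,0],[0,0,1]])
    P=pts*[p[4],p[4],0]
    return (proj(P@M.T+[p[0],p[1],p[3]],*C)-o).ravel()
for sc in (.7,.8,.9,1,1.1):
    g=lambda p:f([*p,sc]); r=least_squares(g,[.517,.304,-.1,.012]); print(sc,r.x.round(4),abs(r.fun).max())
print((-C[1].T@C[2]))
```

```text
(array([ 0.5171079 ,  0.30401864, -0.10824148]), array([[0.3, 0.3],
       [0.4, 0.3],
       [0.3, 0.3],
       [0.4, 0.5]]))
0.7 [ 0.4963  0.3061 -0.1082  0.0981] 0.13749390960964547
0.8 [ 0.5034  0.3054 -0.1082  0.0686] 0.1374939072751431
0.9 [ 0.5105  0.3047 -0.1082  0.0391] 0.13749390513649473
1 [ 0.5176  0.304  -0.1082  0.0096] 0.13749390972034803
1.1 [ 0.5247  0.3033 -0.1082 -0.0198] 0.13749391014818002
[0.44665257 0.31105156 0.30440586]
```

The close-up fit puts the cover at the same place as before, (.5171,.3040), so the jaws closed without catching the rib. I'll go down again and look at low height.

Run:
```python
from station import manip
from h import *
manip.move_gripper(.045)
p,q=pq(down(.5171,.3040,.05,-.108))
manip.movel(p,q,velocity=.15)
cam(manip,"wrist");i=load("wrist")[0]; cv2.imwrite("pics/w10a.png",cv2.resize(i[:,:,::-1],(800,600)))
p[2]=.018
manip.movel(p,q,velocity=.1)
s=manip.sense();print(s["t"],s["position"],s["opening"],s["wrist_force"].round(1))
cam(manip,"wrist");i=load("wrist")[0]; cv2.imwrite("pics/w10.png",cv2.resize(i[:,:,::-1],(800,600)))
cam(manip,"side");crop(load("side")[0],240,120,340,220,7,"s10.png")
```

```text
26.3667 [0.51691305 0.30407562 0.01791209] 0.044812095903100764 [ 0.7  0.4 -0.5]
```

View pics/w10a.png

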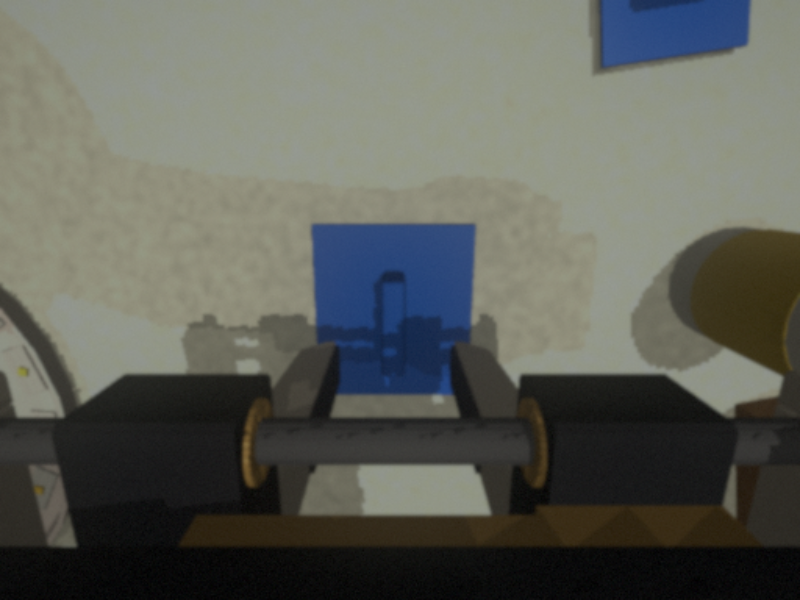

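View pics/w10.png

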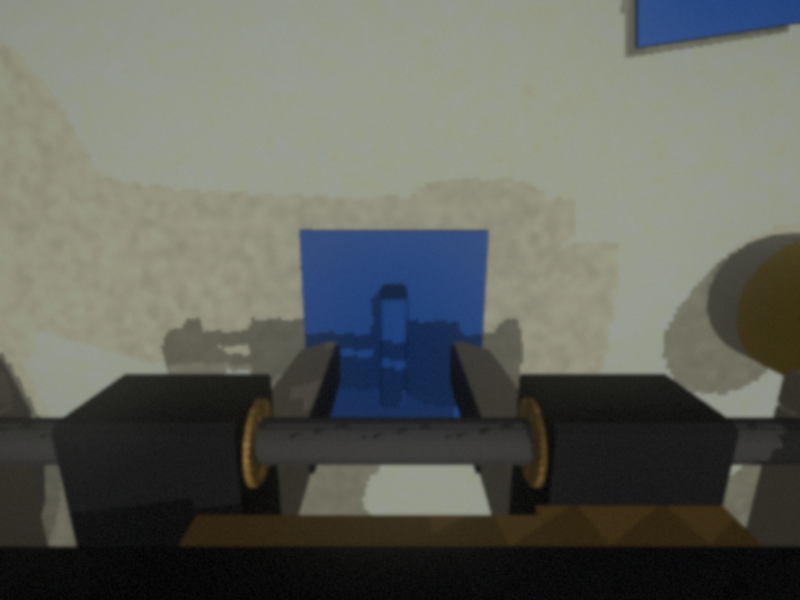

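View pics/s10.png

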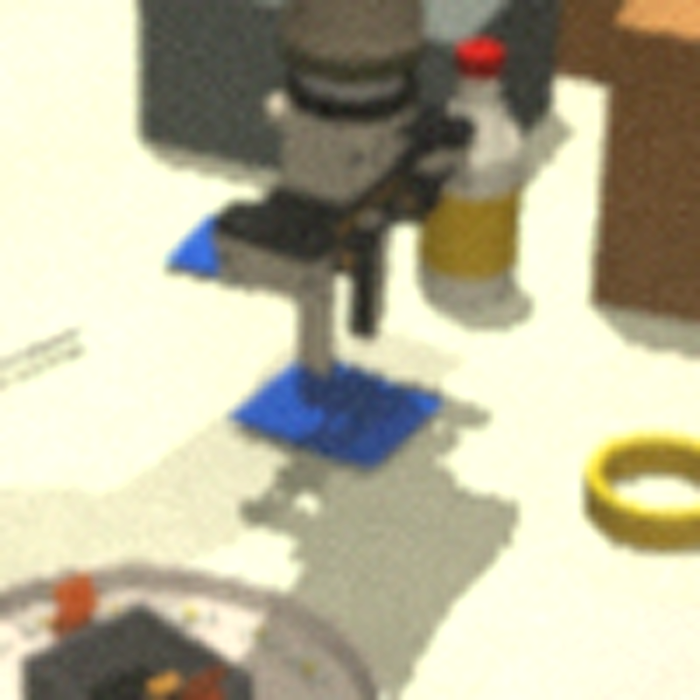

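Run:
```python
from h import *
S=load("side")[1:]
print("cam",-S[1].T@S[2])
T=frame(.5171,.304,-.108)
for X in ((0,-.026,.018),(0,.026,.018),(-.05,-.044,.012),(-.05,.044,.012),(.05,.044,.012),(.05,-.044,.012),(-.025,0,.042),(.025,0,.042)):
    w=(T@[*X,1])[:3]; print(X,((proj(w,*S)[0]-[240,120])*7).round(0))
u=np.array([(318,375),(365,332)])/7+[240,120]
for z in(.018,.03,.05,.06): print(z,back(u,z,*S).round(3).tolist())
c=np.array([(232,415),(310,355),(440,403),(370,468)])/7+[240,120]
print(back(c,.012,*S).round(3).tolist())
```

```text
cam [ 1.22977085 -1.32957105  1.14625264]
(0, -0.026, 0.018) [310. 416.]
(0, 0.026, 0.018) [354. 378.]
(-0.05, -0.044, 0.012) [223. 413.]
(-0.05, 0.044, 0.012) [299. 350.]
(0.05, 0.044, 0.012) [439. 397.]
(0.05, -0.044, 0.012) [366. 464.]
(-0.025, 0, 0.042) [298. 351.]
(0.025, 0, 0.042) [369. 376.]
0.018 [[0.499, 0.323, 0.018], [0.504, 0.382, 0.018]]
0.03 [[0.507, 0.305, 0.03], [0.511, 0.364, 0.03]]
0.05 [[0.52, 0.276, 0.05], [0.524, 0.334, 0.05]]
0.06 [[0.526, 0.261, 0.06], [0.531, 0.319, 0.06]]
[[0.468, 0.266, 0.012], [0.481, 0.351, 0.012], [0.575, 0.337, 0.012], [0.566, 0.252, 0.012]]
```

The side view puts the fingertips at z≈0.05 while the reported TCP is at 0.018. The tip spacing in the wrist view agrees: the tips are about 33 mm short of the stated TCP. That explains the miss over the 42 mm rib. I'll descend in guarded steps and watch the force.

Run:
```python
from station import manip
from h import *
p,q=pq(down(.5171,.3040,.018,-.108))
f0=manip.sense()["wrist_force"][2]
for z in (.006,-.002,-.008,-.011,-.014):
    p[2]=z
    try: manip.movel(p,q,velocity=.05)
    except manip.Unreachable as e: print("unreach",z,e);break
    s=manip.sense(); print(z,s["position"].round(4),s["wrist_force"].round(1))
    if s["wrist_force"][2]-f0>3: break
print(s["t"])
cam(manip,"side");crop(load("side")[0],240,120,340,220,7,"s11.png")
cam(manip,"wrist");i=load("wrist")[0]; cv2.imwrite("pics/w11.png",cv2.resize(i[:,:,::-1],(800,600)))
```

```text
0.006 [0.5169 0.3038 0.0056] [-0.2 -0.3  0.9]
-0.002 [ 0.5169  0.3038 -0.0024] [ 0.1 -0.1  0. ]
-0.008 [ 0.5169  0.3039 -0.0083] [ 0.2  0.4 -0.1]
-0.011 [ 0.517   0.3039 -0.0111] [-0.3 -0.2  0.2]
-0.014 [ 0.517   0.3039 -0.0142] [-0.1 -0.4  0.1]
27.9333
```

View pics/s11.png

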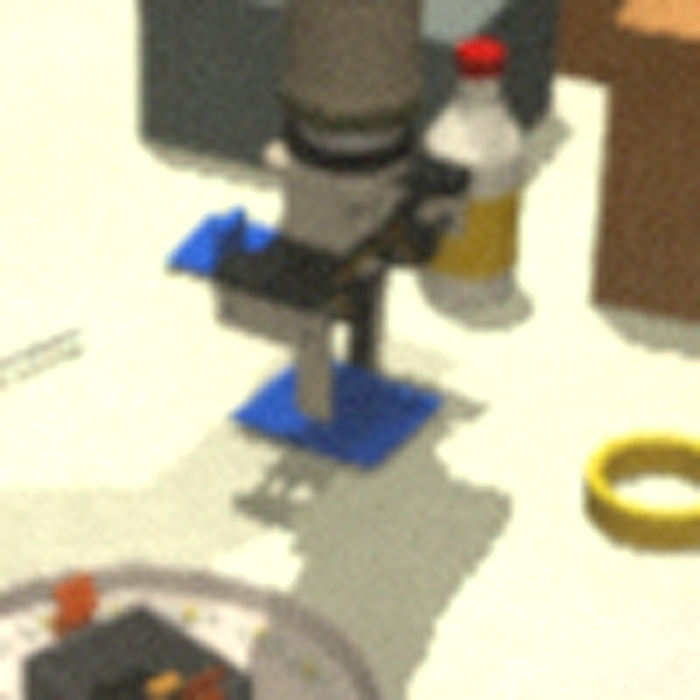

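View pics/w11.png

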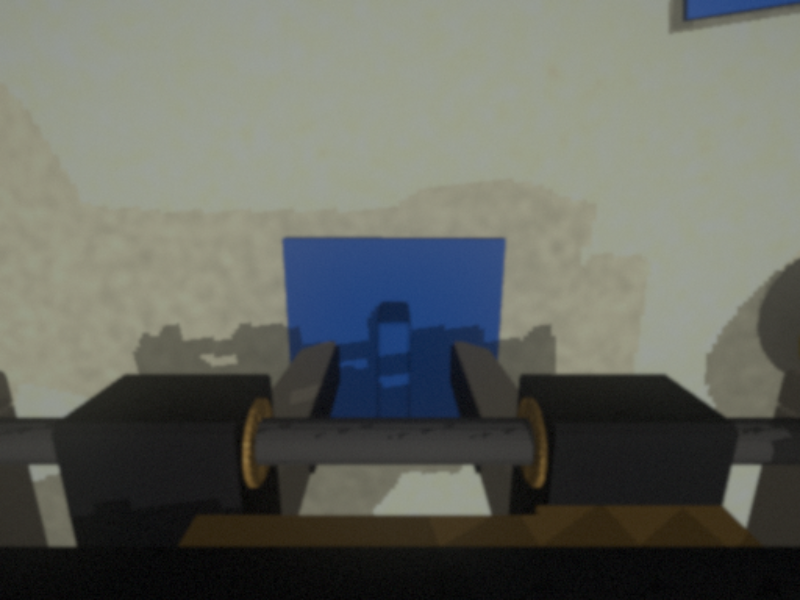

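Run:
```python
from station import manip
from h import *
manip.move_gripper(.005,effort=45)
s=manip.sense();print(s["t"],s["position"],s["opening"],s["wrist_force"].round(1))
manip.movel(s["position"]+[0,0,.125],velocity=.2)
manip.sleep(.2)
s=manip.sense();print(s["t"],s["position"],s["opening"],s["wrist_force"].round(1),Ro.from_quat(s["tool_rot"]).as_matrix().round(4))
i=cam(manip,"wrist")[0]; cv2.imwrite("pics/w12.png",cv2.resize(i[:,:,::-1],(800,600)))
```

```text
28.6583 [ 0.5171092   0.30397784 -0.01398064] 0.011400302655171505 [0.  0.1 0.4]
29.6333 [0.51653768 0.30363343 0.10971046] 0.011826930851587045 [ 0.9 -0.5 -0.3] [[-9.942e-01  1.075e-01 -1.800e-03]
 [ 1.075e-01  9.942e-01 -9.000e-04]
 [ 1.700e-03 -1.100e-03 -1.000e+00]]
```

View pics/w12.png

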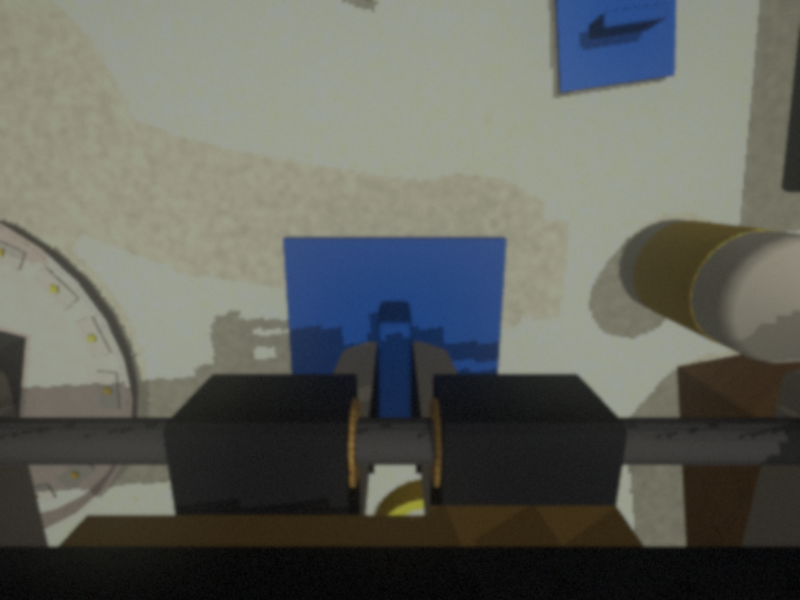

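Run:
```python
from station import manip
from h import *
i,*C=load("wrist")
crop(i,175,145,330,245,5,"w12c.png")
uv=np.array([(284.5,238),(505.5,238)])/1.5625
X=back(uv,.1357,*C)
s=manip.sense();R=Ro.from_quat(s["tool_rot"]).as_matrix();print(((X-s["position"])@R).round(4))
```

```text
[[ 0.05   -0.0433 -0.0257]
 [ 0.05    0.0433 -0.0258]]
```

View pics/w12c.png

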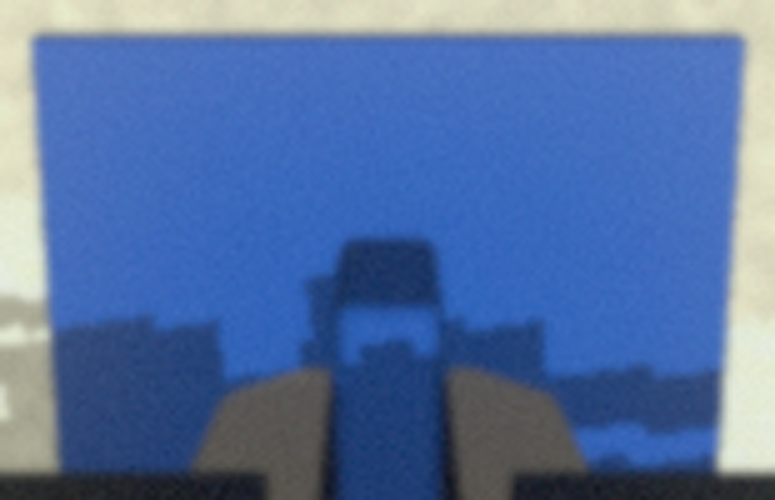

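```bash
cat >> h.py <<'E'
LX,LY,LYAW=.5518,-.0263,-.395
def cov(z,x=LX,y=LY): return down(x,y,z-.014,LYAW)
E
python3 - <<'E'
from station import manip
from h import *
manip.movep(*pq(cov(.115)))
manip.movel(*pq(cov(.085)),velocity=.1)
manip.sleep(.2)
s=manip.sense();print(s["t"],s["position"],cov(.085)[:3,3],s["opening"],s["wrist_force"].round(1),s["torque"].round(2),s["joint_pos"].round(2))
for n in("wrist","side"): cam(manip,n)
cv2.imwrite("pics/w13.png",cv2.resize(load("wrist")[0][:,:,::-1],(800,600)))
crop(load("side")[0],205,160,305,250,7,"s13.png")
E
```

```text
31.5917 [ 0.5521946  -0.02606449  0.07151342] [ 0.5518 -0.0263  0.071 ] 0.011629998896869337 [-1.1  0.   0.5] [ 0.03 -0.13  0.01] [ 0.51  0.69 -0.85  2.06  0.79  0.74  0.33]
```

View pics/w13.png

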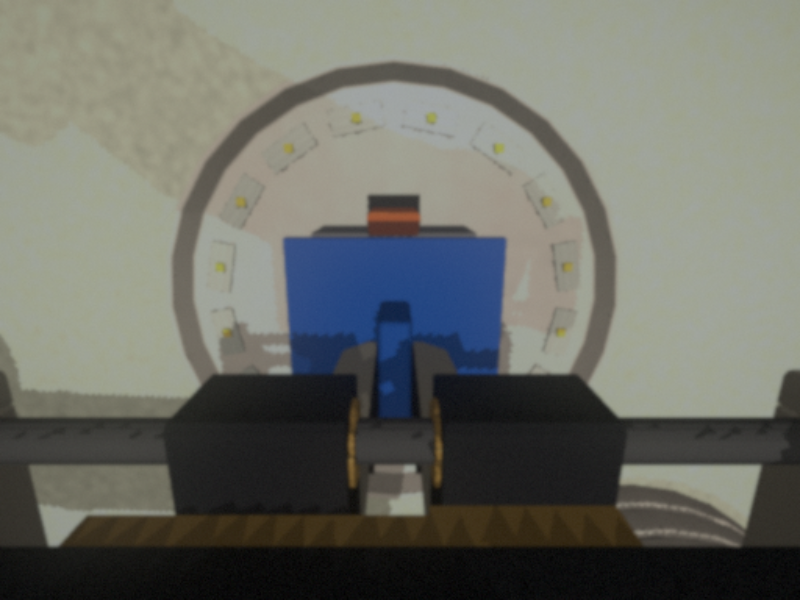

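View pics/s13.png

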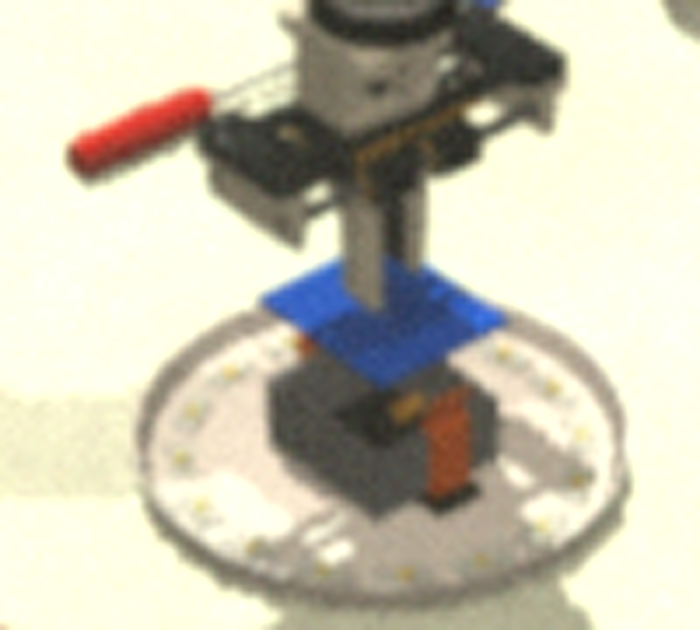

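Run:
```python
from h import *
i,*C=load("wrist")
T=frame(.5518,-.0263,-.395)
P=np.array([(-46,-42,46),(-46,42,46),(-46,-42,4),(-46,42,4),(-54.5,-12,71),(-54.5,12,71)])/1000
uv=proj((T@np.c_[P,np.ones(6)].T).T[:,:3],*C);print((uv*1.5625).round(1))
crop(i,190,115,315,160,6,"w13c.png"); print(((uv-[190,115])*6).round(0))
```

```text
[[311.2 233. ]
 [476.6 232.9]
 [324.  225.3]
 [463.9 225.2]
 [367.  220. ]
 [420.7 220. ]]
[[ 55. 205.]
 [690. 204.]
 [104. 175.]
 [641. 175.]
 [269. 155.]
 [475. 155.]]
```

View pics/w13c.png

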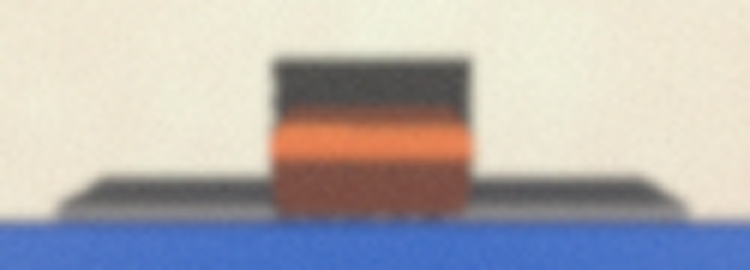

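Run:
```python
from station import manip
from h import *
p0,q=pq(cov(.085))
def st(z,v):
    p=pq(cov(z))[0]; manip.movel(p,q,velocity=v); s=manip.sense()
    print(z,round(s["t"],2),((s["position"]-p)*1000).round(2),s["wrist_force"].round(1),s["torque"].round(2),round(s["opening"],4)); return s
for z,v in ((.06,.08),(.052,.05),(.049,.03),(.046,.03),(.044,.03),(.042,.03),(.040,.03),(.0385,.03)):
    s=st(z,v)
    if s["wrist_force"][2]>25 or np.hypot(*s["wrist_force"][:2])>10: print("stop");break
```

```text
0.06 32.16 [-0.41  0.18 -0.61] [ 0.7  1.1 -0.3] [ 0.03 -0.14  0.03] 0.0118
0.052 32.47 [-0.1   0.03 -0.18] [-1.3  0.3 -0.5] [-0.01 -0.13 -0.02] 0.0116
0.049 32.72 [ 0.04  0.08 -0.02] [ 1.6  0.7 -0.3] [ 0.11 -0.2   0.01] 0.0116
0.046 32.97 [ 0.    0.11 -0.12] [-0.   1.6 -0.9] [ 0.19 -0.26 -0.01] 0.0115
0.044 33.22 [-0.12  0.05 -0.2 ] [ 1.1  1.1 -1.5] [ 0.22 -0.28 -0.03] 0.0116
0.042 33.47 [-0.19 -0.07 -0.22] [ 0.   1.5 -2. ] [ 0.15 -0.22  0.  ] 0.0117
0.04 33.72 [-0.19 -0.05 -0.22] [ 0.3  0.4 -1.6] [ 0.13 -0.18 -0.01] 0.0115
0.0385 33.97 [-0.15 -0.09 -0.12] [-0.2  0.7 -0.3] [ 0.01 -0.18 -0.01] 0.0117
```

Run:
```python
from station import manip
from h import *
q=pq(cov(.085))[1]
for z in (.0375,.0365,.0355,.0345,.0335):
    p=pq(cov(z))[0]; manip.movel(p,q,velocity=.03); s=manip.sense()
    print(z,round(s["t"],2),((s["position"]-p)*1000).round(2),s["wrist_force"].round(1),s["torque"].round(2),round(s["opening"],4))
    if s["wrist_force"][2]>14: break
for n in("wrist","side"): cam(manip,n)
cv2.imwrite("pics/w14.png",cv2.resize(load("wrist")[0][:,:,::-1],(800,600)))
crop(load("side")[0],205,160,305,250,7,"s14.png")
```

```text
0.0375 34.22 [ 0.04 -0.04  0.18] [-0.4  0.7  4.3] [-0.02 -0.03 -0.02] 0.0116
0.0365 34.47 [ 0.06 -0.1   1.12] [-4.1 -1.7 16.6] [-0.24  0.83  0.02] 0.0118
```

View pics/w14.png

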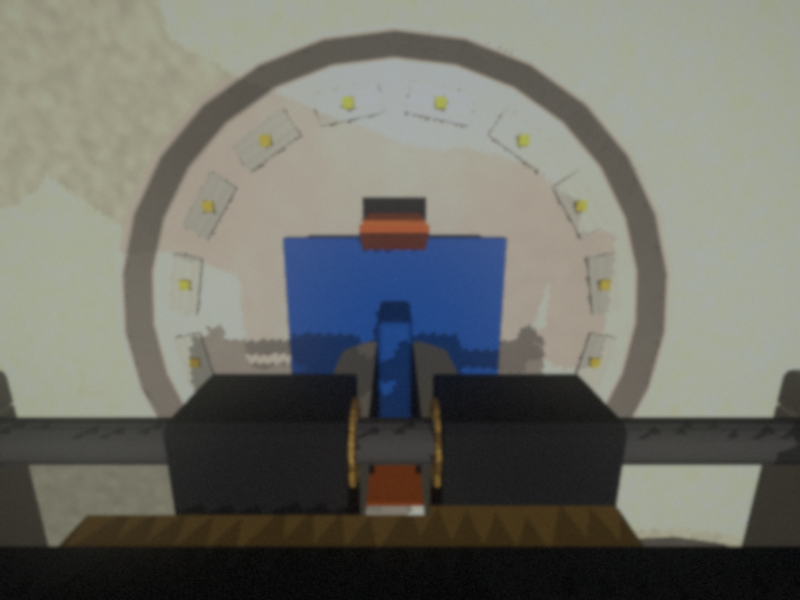

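View pics/s14.png

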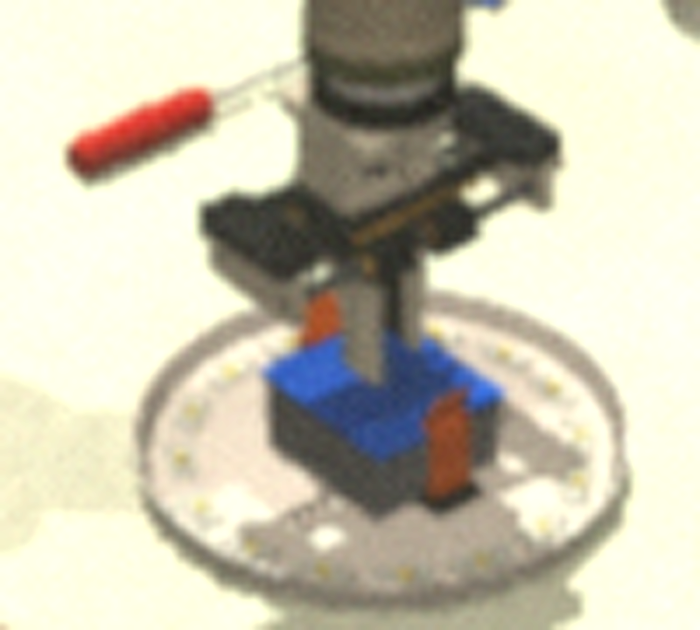

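The side view shows the cover flat on the pocket, and in the wrist view the near clip's nose overlaps the plate edge at (395,240). The press hit a hard stop at the home height with 16.6 N. Now the tug.

Run:
```python
from station import manip
from h import *
q=pq(cov(.085))[1]
z=.038
while z<.0418:
    p=pq(cov(z))[0]; manip.movel(p,q,velocity=.03); s=manip.sense()
    print(round(z,4),round(s["t"],2),round(s["position"][2]+.014,4),s["wrist_force"].round(1),round(s["opening"],4))
    if s["wrist_force"][2]<-8: break
    z+=.0005
cam(manip,"side");crop(load("side")[0],205,160,305,250,7,"s15.png")
```

```text
0.038 34.82 0.0379 [-0.2  0.5 -1.2] 0.0117
0.0385 35.07 0.0383 [ 0.4 -0.4 -0.3] 0.0119
0.039 35.32 0.039 [ 0.2 -0.4 -1.3] 0.0119
0.0395 35.57 0.0393 [ 1.  -0.3 -5.3] 0.0116
0.04 35.82 0.0393 [  3.2   1.7 -18.5] 0.0122
```

View pics/s15.png

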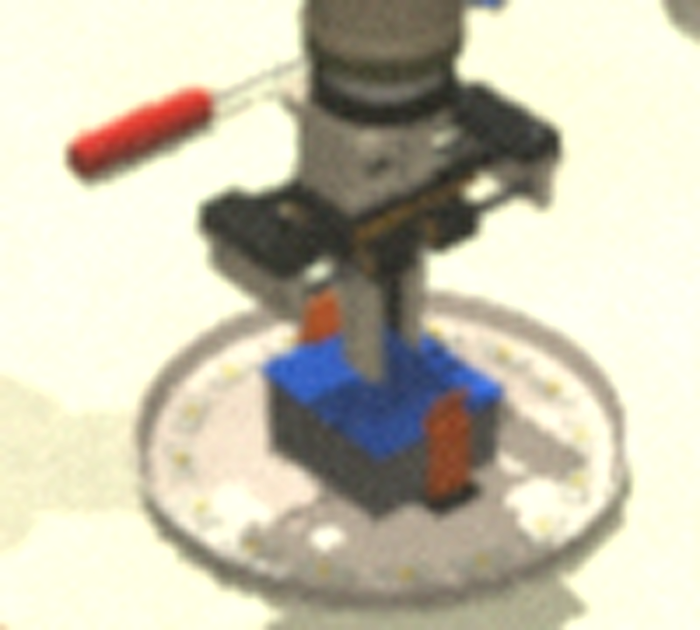

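Run:
```python
from station import manip
from h import *
q=pq(cov(.085))[1]
for z in (.0385,.0375,.0392,.0395,.0385,.0378,.0372):
    p=pq(cov(z))[0]; manip.movel(p,q,velocity=.03); s=manip.sense()
    print(round(z,4),round(s["t"],2),round(s["position"][2]+.014,4),s["wrist_force"].round(1),round(s["opening"],4))
manip.movel(pq(cov(.038))[0],q,velocity=.03)
print(manip.sense()["wrist_force"].round(1))
manip.move_gripper(.035); manip.sleep(.1)
s=manip.sense();print(s["wrist_force"].round(1),s["opening"])
manip.movel(s["position"]+[0,0,.11],velocity=.12)
manip.sleep(.1)
for n in("wrist","side"): cam(manip,n)
cv2.imwrite("pics/w16.png",cv2.resize(load("wrist")[0][:,:,::-1],(800,600)))
crop(load("side")[0],205,160,305,250,7,"s16.png")
print(manip.sense()["t"])
```

```text
0.0385 36.12 0.0391 [ 0.  -0.8 -0.1] 0.0115
0.0375 36.37 0.0378 [-0.4  0.1  0.2] 0.012
0.0392 36.62 0.0392 [ 0.3  0.2 -2.7] 0.0117
0.0395 36.87 0.0393 [ 0.2  0.2 -7.5] 0.0117
0.0385 37.12 0.0387 [ 0.   0.1 -0.8] 0.0115
0.0378 37.37 0.0379 [-0.1 -0.5 -1.1] 0.0114
0.0372 37.62 0.0377 [-1.1 -0.8  5.3] 0.0117
[ 0.4 -0.3 -1.7]
[-0.8  0.4 -0.6] 0.03465418413526824
39.8417
```

View pics/w16.png

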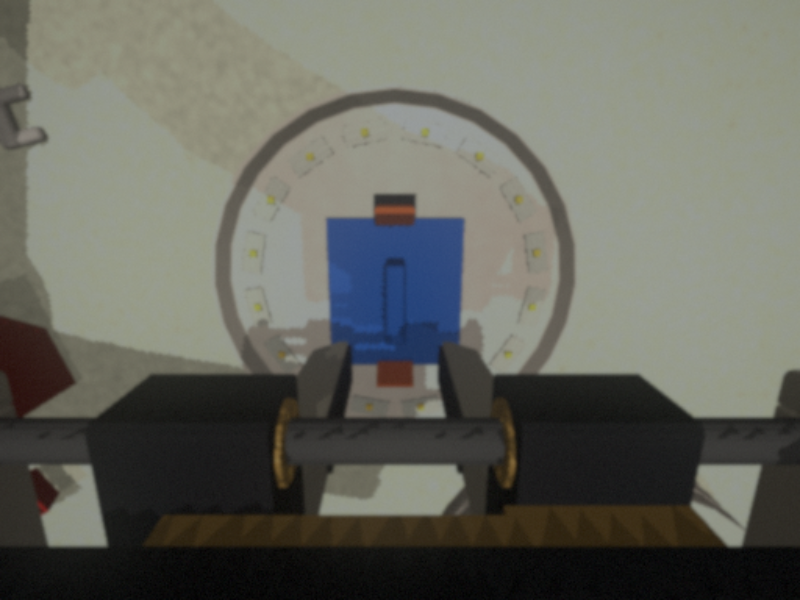

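View pics/s16.png

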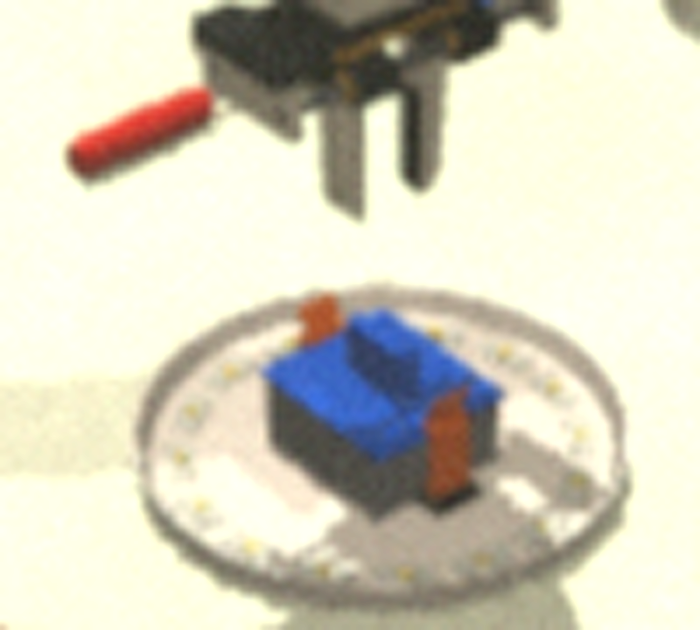

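The cover sits flat between both clips. One full side view as a check on the cup and the bystanders before handing in.

Run:
```python
from station import manip
from h import *
i=load("side")[0]; cv2.imwrite("pics/s17.png",cv2.resize(i[:,:,::-1],(800,600)))
```

```text
(no output)
```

View pics/s17.png

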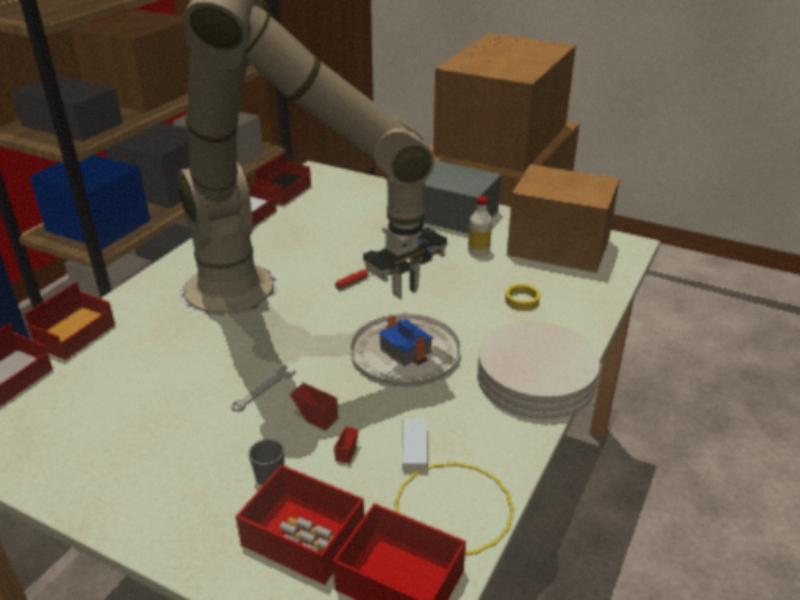

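The cup stands upright at (315,405), the cover is on the lamp at (405,340), and everything else is where it was in the first view.

Run:
```python
from station import manip
manip.sign_off()
```

```text
the job is handed in; nothing more can be done
```

The job is done and handed in, at about 40 s of the 72 s allowed. I tipped the three stand-offs into the pocket over the lamp's -y wall and stood the empty cup back where it came from. Then I pressed the large blue cover on until it latched.

**Last checks**
- **Stand-offs:** all three were seen lying flat in the pocket before I covered it, and the wrist force stayed around 2 N throughout the pour.
- **Latch:** pressing met a hard stop at the home height with 16.6 N. A tug then moved the cover only 1.4 mm before it held.
- **Release:** a second, gentler tug (7.5 N) also held. I pressed the cover down again and let go, and it stayed flat under both clips as the hand lifted away.
- **Bench:** in the last side view the cup is upright and the other things are where they were.

**What failed or disagreed**
- **First grasp of the cover:** it missed. The fingertips turned out to be about 31–33 mm short of the stated TCP, so they closed above the rib. I found this in the side view and corrected for it. The cover did not move.
- **First tug:** its last step reached 18.5 N, above the 15 N rating; the cover did not come up.
- **Top camera:** it disagreed with the wrist camera by about 4–5 mm, so I relied on the wrist camera.

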